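# Clamp and pin the vacuum trap

### The arm

A 7-joint arm with a two-finger parallel gripper is mounted at the origin on the work surface. World frame = base frame: x ahead of the robot, y to its left, z up, the work surface at z = 0. Lengths are in mm, angles in rad, forces in N, time in s.
With the tool pointing down it reaches from about 400 to 875 mm from the base axis. Payload 4.4 kg.
Tool frame: the origin (TCP) lies at the very end of the fingers, on their centre line; the grasp point (between the pads) lies 19 mm behind it; z points along the fingers, x is the direction in which the jaws open and shut, and the axes are right-handed (so a half turn about z gives the same grasp; the last joint's range is limited). The gripper opens to 85 mm and grips with 20 to 120 N. Pads are 22 mm wide; open, the fingers measure 114 mm over their backs; the gripper's body (76 mm by 85 mm) begins 54 mm behind the grasp point. The pads swing forward as they close: fully open they stand 13 mm farther back than shut.
Start: joints at [1.256, 0.628, 0.038, 1.517, -0.027, 0.996, -0.02], TCP at [160.085, -629.993, 206.313] pointing down, gripper open.
Joint ranges: [-3.06, 3.06], [-0.37, 2.12], [-1.25, 1.32], [0.18, 2.47], [-1.1, 4.24], [0.23, 1.98], [-2.94, 2.94]. Speed limits (rad/s): [2.57, 2.57, 3.14, 3.14, 3.14, 3.14, 3.14].

### API

Orientations are given as [roll, pitch, yaw] about the fixed x, y, z axes, in that order (R = Rz(yaw) Ry(pitch) Rx(roll)).
In Python, from cell import telemetry, get_image, get_calibration, ctrl gives the robot as it stands. The module is installed in compiled form; this text tells all that it offers.
- The arm moves only by the tool arm_command, never from a script. Its arguments are lists of equal length, an entry for each row: "rot": the turn, a rotation vector about the world's x, y, z in degrees, a list of three; "slide": the shift along the world's x, y, z in mm, a list of three; "gripper": the finger opening in mm, from 0 to 85.4. A call has 1 to 5 rows; each row shifts and turns the pose as measured when the row begins; what a row does not reach is not made up. A row lasts 1/12 s, in which the tool goes at most 41.7 mm and 7.16 degrees, less where a joint would pass 70% of its speed; a pose out of reach is approached as far as the arm can. A call with a gripper value outside its range is refused whole. The fingers move at their own pace and stop on an object; the grip force is fixed at half the most. Time passes only in rows, so rows that do not move let the fingers close. It gives the time, the measured TCP pose, the force and the opening at its end, in the units of the state.
- telemetry.read_state(): the state, without advancing time (a new reading comes with each control period).
- get_image(name): name is "scene" or "top" or "wrist"; returns (picture, depth): 480x640x3 uint8, red, green, blue; 480x640 float32, mm along the optical axis (not along the pixel's ray), 0 where there is no reading.
- get_calibration(name): a dict with "fx", "fy", "cx", "cy" (pixels), "xyz" and "attitude" of the camera in the world. Camera axes: x right, y up, looking along -z (the intrinsics and any distortion apply to the point x, -y, -z); pixel columns grow to the right and rows downward; lengths in mm; the calibration is good to about 2 mm. A picture is of the moment at which its call begins: read the wrist's pose just before it. get_calibration takes no time and is no camera call; for the wrist camera it gives the pose at the moment of the call.
- ctrl.finish_job(): hands the job in, once; it reports no verdict.
The state is a dict: "clock": time; "qpos": joint angles; "qd": joint speeds; "tau": joint torques, N m; "eef_pos": TCP position; "tool_rot": TCP orientation; "force": force on the tool from outside, world axes, zero at the start; "torque": the same for the moment, N m; "width": finger opening in mm.
Only numpy, scipy, OpenCV 4.12 (cv2) and the standard library are available. Lean on these libraries where they do the work, as an engineer would, in place of code of your own. Each camera call takes 0.05 s, during which the arm holds its last target.

### The job

Close up the leaning vacuum trap: swing the open half of its clamp ring shut around the two flanges, then take the square-headed pin from the white stand and push it through both ears of the fork and the eye between them until its shoulder is down on the upper ear (the fork is adjustable: look or feel for where its hole is). Let go of everything and leave the round-headed pin, the bottle and the loose seal ring where they are.

Things in the scene. Friction and masses are not known exactly. Their poses are not given: they have to be found in the camera images.
- trap: Fixed steel vacuum trap on an aluminium base plate (220 x 150 x 12 mm). Origin on the bench straight below the clamp ring's centre, which is 170 mm up. Its canister and ring axis lean 30 degrees from vertical towards the trap's -x side (the robot). A domed cap (radius 28 mm, top 56 mm past the ring's centre along the axis, hose stub to +x) stands on the flanges (90 mm across).
- collar: Fixed far half of the clamp ring (dark steel, 120 mm outside diameter, 24 mm high). Origin at the ring's centre. z is the leaning ring axis (up and towards the robot), y is level (to the robot's left), x points away and up. The hinge is at y = +72 mm. Beyond the ring at -y stands the fork: two flat dark ears at z = 9 to 17 and -17 to -9 mm, open towards -x, on a guide bar along y.
- ear_mid (a point): Middle of the fork's adjustment, level with the upper ear's top face (collar x 0, y -95, z 17 mm; collar axes). The 14 mm round hole through both ears (axis z, 34 mm top to bottom face) is at x 0 but anywhere within 14 mm of here along y, not reported: see or feel for it. The ears reach 27 mm to +y, 31 mm to -y and 18 mm to +-x of the hole. The fork slides stiffly (5 N) along y and stays.
- jaw (a joint): Angle of the swinging near half, rad: 0 shut (firm stop), growing as it opens towards the robot; starts 0.7 to 1.3. Stiff hinge (0.25 N m), stays where left, but a sprung rubber buffer (1 N per mm) resists the last 3.5 mm; let go, the half springs back 0.01 to 0.03 rad, so the eye stands 2 to 5 mm out of line in x and the pin's tapered nose must be pressed (5 to 15 N) to draw it in.
- jaw_hinge (a point): On the hinge axis at the ring's mid-height; turns with the swinging half. z is along the ring axis; shut, its axes are parallel to the collar's; opening turns it by minus the joint angle about z.
- jaw_post (a point): On the upright round steel post of the swinging half, the handle to swing it by: 16 mm diameter, parallel to the ring axis, from the ring up to 52 mm above its mid-plane, this point 17 mm below the post's top. 77 mm in -x and 105 mm in -y from the hinge axis in the swinging half's own axes, which are the axes of this point.
- jaw_eye (a point): Centre of the slotted eye (14 mm in x, 42 mm along y) in the swinging half's 14 mm thick end plate, 167 mm from the hinge axis; goes between the two ears (2 mm gaps) when the ring is shut. The slot spans all places that the hole of the fork can have.
- pin: Loose steel pin, upright in one of the stand's two holes (either one). Origin on its axis at the underside of its shoulder, z towards the head. Above: shoulder disc 28 mm diameter, 5 mm thick, then a square head 18 x 18 mm, 40 mm tall (z 5 to 45 mm; faces square to its x and y axes). Below: 12 mm shank to z = -44 mm, then a tapered nose down to 4 mm diameter at z = -64 mm. 90 to 180 g.
- pin_tip (a point): The tip of the pin's tapered nose, 64 mm below the pin's origin on its axis.
- spare_pin: Loose steel pin for another fitting, to be left alone: round head 30 mm diameter and 30 mm tall on a 28 mm shoulder disc 5 mm thick, 16 mm shank 50 mm long; stands in the stand's other hole. Origin at the underside of the shoulder.
- stand: Fixed white block, 70 x 160 mm, 75 mm tall, origin at the centre of its underside; two through holes 19 mm wide, 45 mm either side of its centre along its y axis. The pins hang in them by their shoulders.
- amber: Loose amber bottle, 80 mm diameter, 170 mm tall, origin under its base; leave alone.
- seal_ring: Loose flat steel seal ring on the bench, 90 mm outside, 60 mm inside, 12 mm high, origin under its centre; leave alone.
There are look-alikes about, which are no part of the job. Leave any orange look-alike of the pin alone.

How it is judged (in metres and radians):
On the way, in this order (a step that is already met when the one before it is completed fails the run):
1. the ring is swung shut (value of joint jaw below 0.06 rad), for 0.2 s.
2. the pin is through both ears and the eye (value of joint jaw below 0.03 rad and x of pin in the frame of ear_mid between -0.006 and 0.006 m and y of pin in the frame of ear_mid between -0.02 and 0.02 m and z of pin in the frame of ear_mid between -0.02 and 0.02 m), for 0.2 s.
At the end, for the whole second after the job is handed in: Ring shut (under 0.03 rad); square-headed pin through ears and eye, shoulder within 4 mm of the upper ear, within 4 mm in x and 18 mm in y of the fork's middle, within 0.08 rad of the ring axis, at rest, released; spare pin within 20 mm, bottle and seal ring within 30 mm of their starts (value of joint jaw below 0.03 rad and x of pin in the frame of ear_mid between -0.004 and 0.004 m and y of pin in the frame of ear_mid between -0.018 and 0.018 m and z of pin in the frame of ear_mid between -0.004 and 0.004 m and angle between the z axis of pin and the z axis of collar, either way round below 0.08 rad and linear speed of pin below 0.02 m/s and distance of spare_pin from where it was at the start of the episode below 0.02 m and distance of each of amber, seal_ring from where it was at the start of the episode below 0.03 m); the robot touches nothing.
It fails at once if the spare pin is taken or knocked out of place (distance of spare_pin from where it was at the start of the episode above 0.03 m).
It fails at once if the bottle is knocked about (distance of amber from where it was at the start of the episode above 0.05 m).
It fails at once if the seal ring is moved (distance of seal_ring from where it was at the start of the episode above 0.05 m).
It also fails if it takes over 58 s, if anything falls off the work surface, if the arm or the gripper's body presses on something with over 40 N, if the wrist force passes 120 N, or if a joint passes its speed limit or range.

## Working session

There is one attempt and no reset: what is moved stays moved. The work goes in short steps, Python scripts to look and compute and a tool call to move; the robot and the scene stay as the last step left them, time stands still between calls to the robot, and variables do not carry over. Pictures are saved under pics/ and viewed, and the job is handed in when it is done.

Besides the shell and the picture viewer there is one more tool, called after "Emit:" by a JSON object that holds its "fn" and its "kwargs", one argument or row to a line. arm_command: Moves the arm, as the interface text tells. Its arguments: {"type":"object","properties":{"rot":{"type":"array"},"slide":{"type":"array"},"gripper":{"type":"array"}},"required":["rot","slide","gripper"]}

```bash
mkdir -p pics; ls
cat > h.py <<'E'
import numpy as np, cv2
from scipy.spatial.transform import Rotation as R
from cell import telemetry, get_image, get_calibration, ctrl
def snap(name, tag):
    c=get_calibration(name); im,d=get_image(name)
    cv2.imwrite(f'pics/{tag}.png', im[:,:,::-1]); np.savez(f'pics/{tag}.npz', im=im,d=d,c=np.array(c,dtype=object))
    return im,d,c
def load(tag):
    z=np.load(f'pics/{tag}.npz',allow_pickle=True); return z['im'],z['d'],z['c'].item()
def camR(c):
    a=c['attitude']; return R.from_euler('xyz',a).as_matrix()
def p3(c,u,v,dep):
    x=(u-c['cx'])/c['fx']*dep; y=(v-c['cy'])/c['fy']*dep
    return camR(c)@np.array([x,-y,-dep])+np.array(c['xyz'])
def proj(c,P):
    q=camR(c).T@(np.array(P,float)-np.array(c['xyz'])); return np.array([c['cx']+c['fx']*q[0]/-q[2], c['cy']+c['fy']*(-q[1])/-q[2]])
def ray(c,u,v):
    d=camR(c)@np.array([(u-c['cx'])/c['fx'],-(v-c['cy'])/c['fy'],-1]); return np.array(c['xyz']),d
def onplane(c,u,v,z):
    o,d=ray(c,u,v); return o+d*(z-o[2])/d[2]
def cloud(c,d):
    v,u=np.mgrid[0:480,0:640]; x=(u-c['cx'])/c['fx']*d; y=(v-c['cy'])/c['fy']*d
    P=np.stack([x,-y,-d],-1)@camR(c).T+np.array(c['xyz']); P[d==0]=np.nan; return P
def crop(tag,u0,v0,u1,v1,s,out):
    im,_,_=load(tag); k=cv2.resize(im[v0:v1,u0:u1],None,fx=s,fy=s,interpolation=cv2.INTER_CUBIC); cv2.imwrite(f'pics/{out}.png',k[:,:,::-1])
E
python3 - <<'E'
from h import *
print(telemetry.read_state())
for n in ['scene','top']:
    im,d,c=snap(n,n+'0'); print(c)
E
```

```text
pics
{'clock': 0.0, 'qpos': array([ 1.25624585,  0.62931128,  0.03839826,  1.51837178, -0.0270104 ,
        0.99628983, -0.01996134]), 'qd': array([ 0.00114759,  0.000213  ,  0.00062106,  0.00124498, -0.00137929,
       -0.00201972, -0.00159419]), 'tau': array([ 4.69929109e-04, -5.63398576e+01,  1.22669064e+00, -1.93443096e+01,
        1.11349707e-02,  1.07068048e-02,  1.25621216e-05]), 'eef_pos': array([ 159.91732546, -629.33169964,  205.40969691]), 'tool_rot': array([-3.14158102e+00,  1.86401259e-03, -1.32197757e+00]), 'force': array([-0.37614653,  0.96434072, -0.12640675]), 'torque': array([ 0.02226204,  0.00277557, -0.03844369]), 'width': 85.3051179703033}
{'fx': 450.80664159958656, 'fy': 450.80664159958656, 'cx': 329.73109179985045, 'cy': 245.3212526650163, 'xyz': array([1150.1341901 , -390.73793539,  696.16460082]), 'attitude': array([0.90107777, 0.01299501, 1.01802949])}
{'fx': 572.158824719275, 'fy': 572.158824719275, 'cx': 329.9977488850328, 'cy': 233.9784717380857, 'xyz': array([ 474.63923908,   -2.94154541, 1646.59148479]), 'attitude': array([ 0.05867912,  0.00163022, -1.54047212])}
```

View pics/scene0.png

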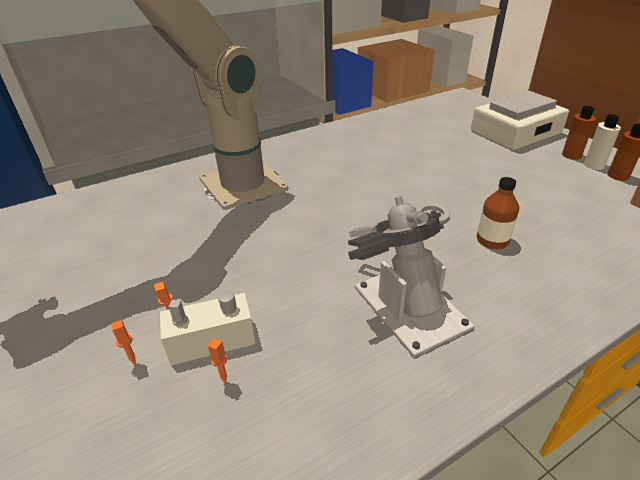

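View pics/top0.png

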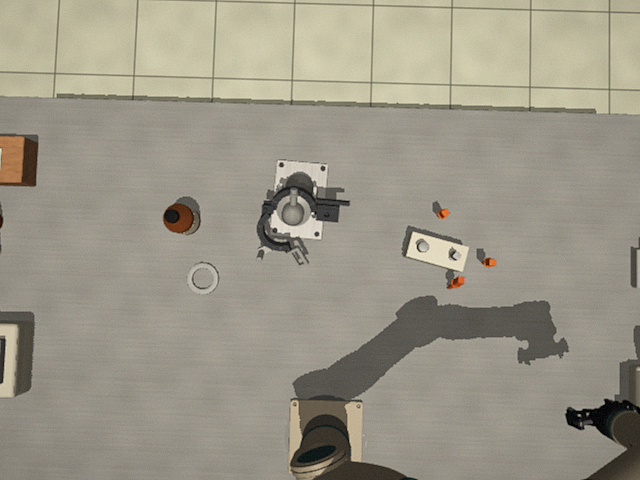

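Run:
```python
from h import *
crop('top0',240,145,360,275,5,'t_trap'); crop('top0',395,195,505,295,6,'t_stand'); crop('scene0',340,180,480,360,4,'s_trap'); crop('scene0',90,260,270,410,4,'s_stand')
```

```text
(no output)
```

View pics/t_trap.png

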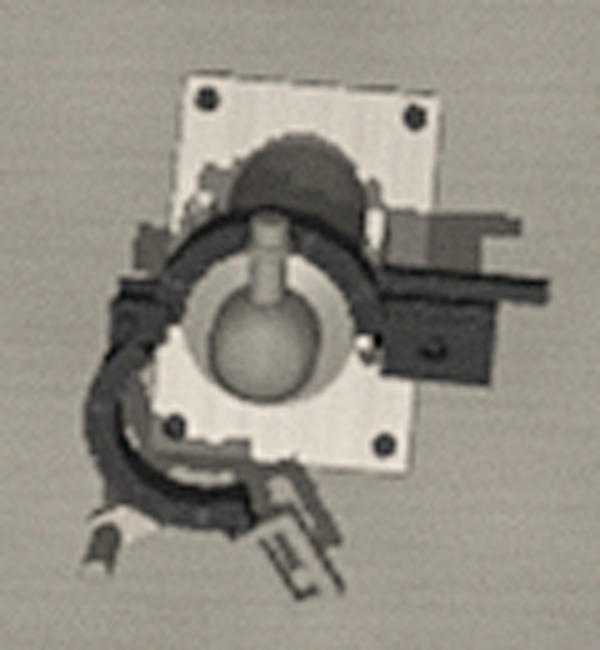

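View pics/t_stand.png

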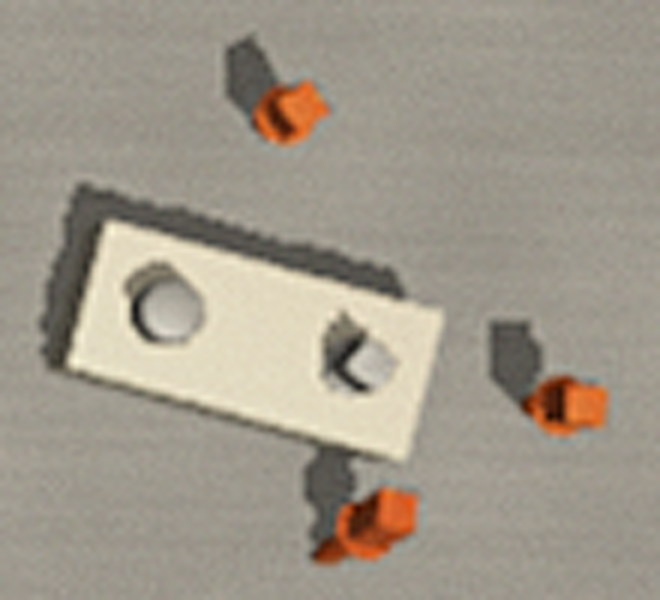

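View pics/s_trap.png

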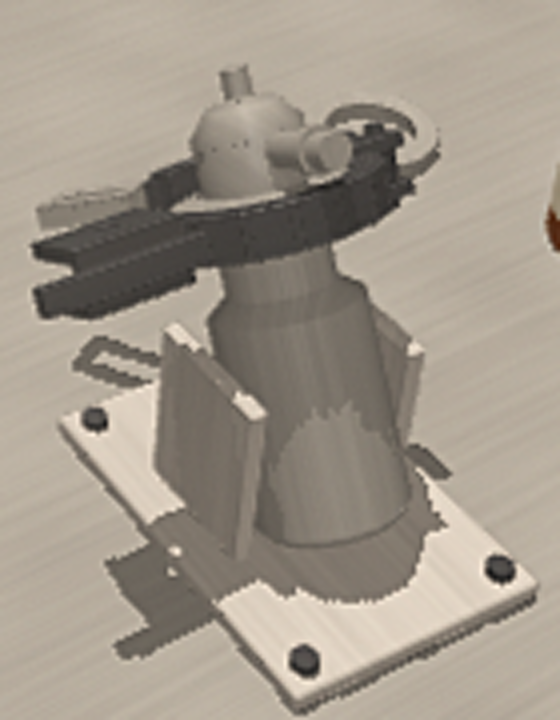

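View pics/s_stand.png

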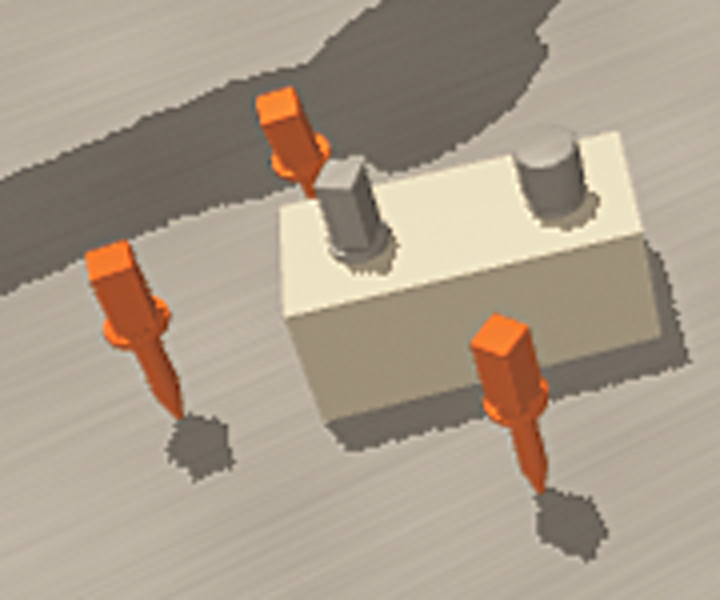

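Run:
```python
from h import *
from scipy.optimize import least_squares
im,d,c=load('top0')
cr=[(188,75),(440,95),(408,472)]
pts=[onplane(c,240+u/5,145+v/5,12) for u,v in cr]
print(np.round(pts,1)); e=pts[1]-pts[0]; print('yaw from short', np.degrees(np.arctan2(-e[0]*-1,-e[1])), np.linalg.norm(e)); e2=pts[1]-pts[2]; print('long dir yaw',np.degrees(np.arctan2(e2[1],e2[0])),np.linalg.norm(e2))
b=[(105,575),]
P=cloud(c,d)
q=P[145+58:145+80, 240+40:240+66].reshape(-1,3) # dome top region crop (200..330, 290..400)
q=q[(q[:,2]>190)]
print(len(q), q.min(0), q.max(0))
def f(x,q): return np.linalg.norm(q-x,axis=1)-28
r=least_squares(f,[q[:,0].mean(),q[:,1].mean(),190],args=(q,),loss='soft_l1'); print('top',r.x,np.abs(r.fun).mean())
im2,d2,c2=load('scene0'); P2=cloud(c2,d2)
q2=P2[203:222,388:414].reshape(-1,3); q2=q2[q2[:,2]>180]
r2=least_squares(f,r.x,args=(q2,),loss='soft_l1'); print('scene',r2.x,np.abs(r2.fun).mean(),len(q2))
# stand
for u,v in [(105,222),(442,312),(405,460),(68,368)]: print('stand',np.round(onplane(c,395+u/6,195+v/6,75),1))
print('pin head top',onplane(c,395+368/6,195+360/6,120), P[195+60,395+61])
print('spare',onplane(c,395+168/6,195+308/6,110))
print(onplane(c2,176,303,120), P2[303,176])
```

```text
[[779.6 160.2  12. ]
 [772.3  14.5  12. ]
 [554.3  26.2  12. ]]
yaw from short -2.8576891173293295 145.83343540535412
long dir yaw -3.0597801856744424 218.3606694504601
424 [581.69701051  68.27159325 190.10100733] [637.12863907 132.13723294 228.70570233]
top [610.89957786 100.79729366 195.88787554] 2.020279479398462
scene [611.78316965  99.30942215 195.69530092] 2.427757380990185 420
stand [ 579.2 -224.3   75. ]
stand [ 542.5 -379.4   75. ]
stand [ 474.4 -363.6   75. ]
stand [ 511.7 -208.9   75. ]
pin head top [ 518.26995545 -336.09597614  120.        ] [ 518.1920852  -334.81965095  121.78439979]
spare [ 539.11321773 -248.40979537  110.        ]
[ 520.08777339 -333.04503378  120.        ] [ 521.61980905 -333.1853212   121.40101537]
```

```bash
cat > geo.py <<'E'
from h import *
psi=np.radians(-3.0); C=np.array([625.3,99.3,170.])
xh=np.array([np.cos(psi),np.sin(psi),0]); yh=np.array([-np.sin(psi),np.cos(psi),0]); zh=np.array([0,0,1.])
A=np.stack([.866025*xh+.5*zh, yh, -.5*xh+.866025*zh],1)  # cols = collar axes
def W(p): return C+A@np.array(p,float)
def L(w): return A.T@(np.array(w)-C)
def J(th,p): # point in swinging-half axes relative to hinge -> collar
    c,s=np.cos(-th),np.sin(-th); x,y,z=p
    return np.array([c*x-s*y, 72+s*x+c*y, z])
def rayplane(c,u,v,z):
    o,d=ray(c,u,v); o=A.T@(o-C); d=A.T@d; return o+d*(z-o[2])/d[2]
E
python3 - <<'E'
from geo import *
im,d,c=load('top0'); P=cloud(c,d)
print('hole?',rayplane(c,240+432/5,145+350/5,17))
for n,(u,v) in dict(ear_tr=(497,300),ear_br=(490,385),ear_bl=(383,375),).items(): print(n,rayplane(c,240+u/5,145+v/5,17))
for n,(u,v) in dict(posttop=(97,570),).items(): print(n,rayplane(c,240+u/5,145+v/5,52))
for n,(u,v) in dict(eye=(285,560),).items(): print(n,rayplane(c,240+u/5,145+v/5,7), L(P[145+112,240+57]))
for th in np.arange(.7,1.31,.1):
    print(th,'post',np.round(J(th,(-77,-105,35))),'eye',np.round(J(th,(0,-167,0))))
S=5
o=cv2.resize(im[145:275,240:360],None,fx=S,fy=S,interpolation=cv2.INTER_CUBIC)[:,:,::-1].copy()
def mark(o,c,w,col,u0,v0,S):
    u,v=proj(c,w); cv2.circle(o,(int((u-u0)*S),int((v-v0)*S)),3,col,-1)
im2,d2,c2=load('scene0'); o2=cv2.resize(im2[180:360,340:480],None,fx=4,fy=4,interpolation=cv2.INTER_CUBIC)[:,:,::-1].copy()
th=1.1
for a,cc,u0,v0,s in ((o,c,240,145,5),(o2,c2,340,180,4)):
    for x in range(-18,19,36):
        for y in (-95+27,-95-31): mark(a,cc,W((x,y,17)),(0,0,255),u0,v0,s)
    for t in np.arange(0,np.pi+.01,np.pi/12):
        mark(a,cc,W((60*np.sin(t),60*np.cos(t),12)),(255,0,0),u0,v0,s)
        mark(a,cc,W(J(th,(-60*np.sin(t),-72+60*np.cos(t),12))),(255,255,0),u0,v0,s)
    mark(a,cc,W(J(th,(-77,-105,52))),(0,255,0),u0,v0,s);mark(a,cc,W(J(th,(-77,-105,12))),(0,255,0),u0,v0,s)
    mark(a,cc,W(J(th,(0,-167,7))),(255,0,255),u0,v0,s)
cv2.imwrite('pics/ov1.png',o);cv2.imwrite('pics/ov2.png',o2)
E
```

```text
hole? [ -3.71697646 -87.26844278  17.        ]
ear_tr [  27.17675759 -118.33915139   17.        ]
ear_br [ -20.83138359 -118.47511431   17.        ]
ear_bl [-20.16334723 -63.00856125  17.        ]
posttop [-129.56445294   78.17842519   52.        ]
eye [-139.48105361  -16.6550472     7.        ] [-190.07715467  -10.37647123  -83.43472439]
0.7 post [-127.   41.   35.] eye [-108.  -56.    0.]
0.7999999999999999 post [-129.   54.   35.] eye [-120.  -44.    0.]
0.8999999999999999 post [-130.   67.   35.] eye [-131.  -32.    0.]
0.9999999999999999 post [-130.   80.   35.] eye [-141.  -18.    0.]
1.0999999999999999 post [-129.   93.   35.] eye [-149.   -4.    0.]
1.1999999999999997 post [-126.  106.   35.] eye [-156.   11.    0.]
1.2999999999999998 post [-122.  118.   35.] eye [-161.   27.    0.]
```

View pics/ov1.png

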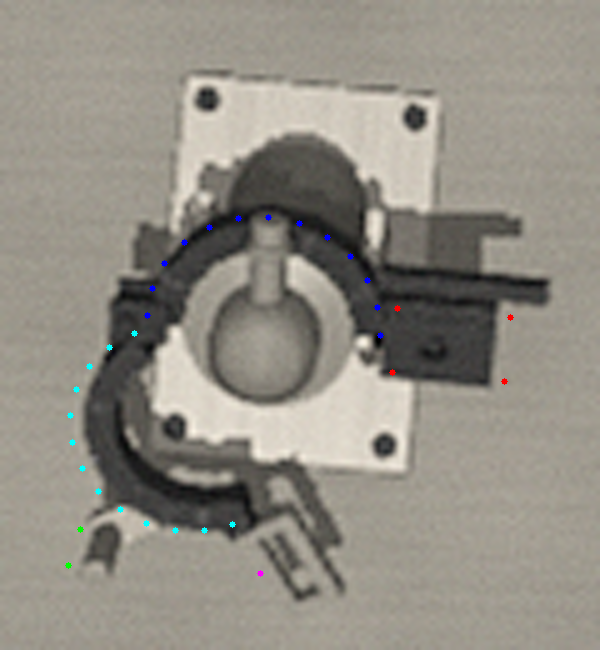

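View pics/ov2.png

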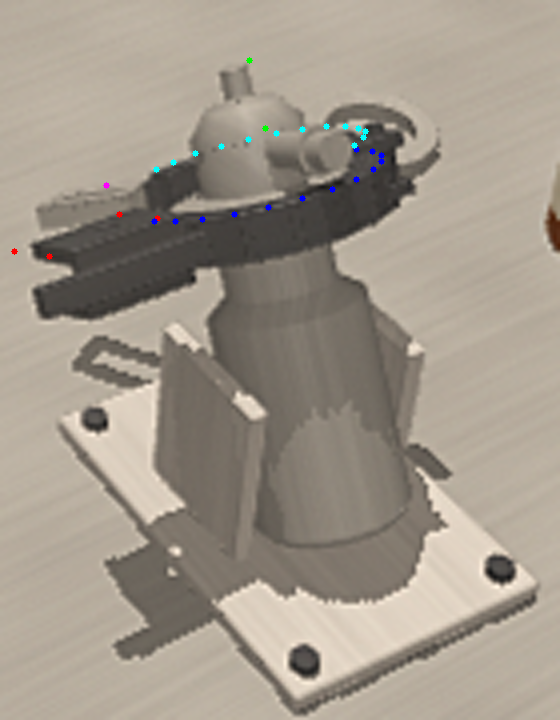

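Emit:
{"fn": "arm_command", "kwargs": {
  "rot": [
    [0, 0, 4],
    [0, 0, 4],
    [0, 0, 4],
    [0, 0, 4],
    [0, 0, 4]
  ],
  "slide": [
    [10, 5, 35],
    [25, 25, 25],
    [30, 25, 15],
    [30, 25, 15],
    [30, 25, 10]
  ],
  "gripper": [85, 85, 85, 85, 85]
}}

```text
clock: 0.52
eef_pos: [274.4, -523.7, 302.0]
tool_rot: [3.132, 0.014, -0.98]
force: [0.5, -1.8, 0.4]
width: 84.8
```

Emit:
{"fn": "arm_command", "kwargs": {
  "rot": [
    [0, 0, 4],
    [0, 0, 4],
    [0, 0, 4],
    [0, 0, 4],
    [0, 0, 4]
  ],
  "slide": [
    [30, 25, 10],
    [30, 25, 10],
    [30, 25, 5],
    [30, 28, 0],
    [30, 28, 0]
  ],
  "gripper": [85, 85, 85, 85, 85]
}}

```text
clock: 0.93
eef_pos: [428.3, -388.1, 330.4]
tool_rot: [3.13, 0.01, -0.615]
force: [0.4, -0.9, -0.1]
width: 85.1
```

Emit:
{"fn": "arm_command", "kwargs": {
  "rot": [
    [0, 0, 0],
    [0, 0, 0]
  ],
  "slide": [
    [25, 20, 0],
    [0, 0, 0]
  ],
  "gripper": [85, 85]
}}

```text
clock: 1.1
eef_pos: [461.9, -357.3, 330.4]
tool_rot: [3.138, 0.009, -0.598]
force: [1.7, 0.7, 0.6]
width: 84.9
```

Run:
```python
from h import *
s=telemetry.read_state(); print(s['eef_pos'],s['tool_rot'],s['qpos'])
im,d,c=snap('wrist','w1'); print(c)
```

```text
[ 461.91290643 -357.30090431  330.41674358] [ 3.13799706  0.00912236 -0.59784129] [ 0.74094951  0.43191306 -0.2050281   1.5157496   0.09453444  1.21269972
 -0.0775588 ]
{'fx': 404.9868903794451, 'fy': 404.9868903794451, 'cx': 318.7103082886843, 'cy': 241.00631102392845, 'xyz': array([ 506.65778619, -295.23929618,  497.92997656]), 'attitude': array([-0.30534714,  0.0088494 , -0.59747825])}
```

View pics/w1.png

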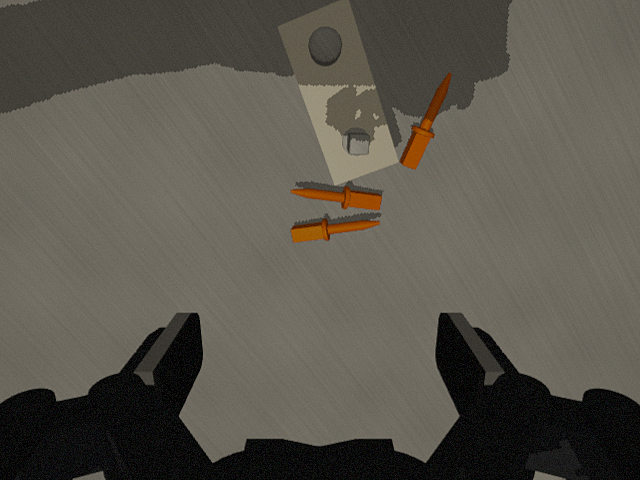

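Run:
```python
from h import *
crop('w1',270,0,410,190,4,'w1c')
```

```text
(no output)
```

View pics/w1c.png

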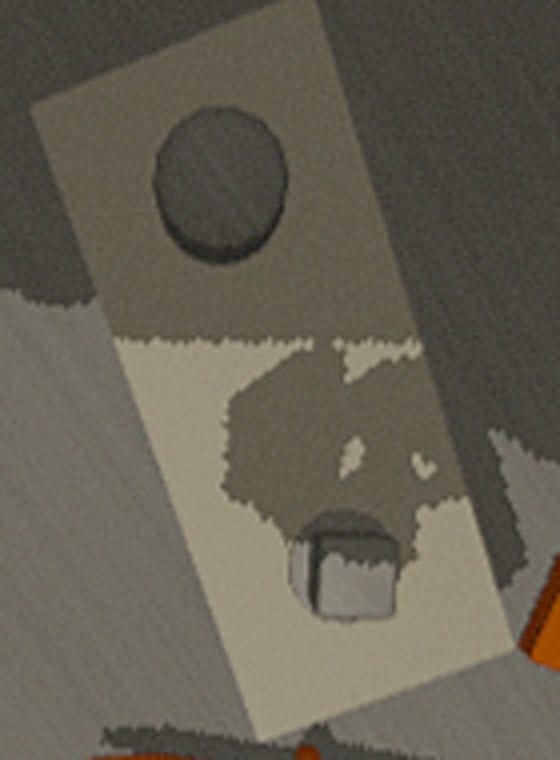

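Run:
```python
from geo import *
im,d,c=load('w1')
q=[onplane(c,270+u/4,v/4,120) for u,v in [(319,532),(399,534),(395,619),(318,612)]]
q=np.array(q); print(np.round(q,1), q.mean(0))
for i in range(4):
    e=q[(i+1)%4]-q[i]; print(np.linalg.norm(e), np.degrees(np.arctan2(e[1],e[0])))
P=cloud(c,d); print(P[143,360])
s=[onplane(c,270+u/4,v/4,75) for u,v in [(32,105),(262,742),(516,650)]]; print(np.round(s,1))
# view trap target: post grasp
th=1.0
p=W(J(th,(-77,-105,38))); print('post38',p, 'tool tilt axes')
```

```text
[[ 517.5 -323.1  120. ]
 [ 532.2 -333.6  120. ]
 [ 521.4 -349.   120. ]
 [ 507.7 -337.8  120. ]] [ 519.72559674 -335.88288652  120.        ]
18.04331717055557 -35.59552410780713
18.83333547584303 -124.84826546898887
17.72564080112921 140.72254500459715
17.703602080769592 56.34630435564434
[ 520.46044521 -335.71537404  119.78397585]
[[ 515.8 -207.1   75. ]
 [ 477.5 -362.7   75. ]
 [ 544.8 -379.6   75. ]]
post38 [498.12373255 186.13642158 137.93008452] tool tilt axes
```

```bash
cat >> geo.py <<'E'
def tool(az): # tool R with z=-collar z, x_t at collar azimuth az(deg) 
    a=np.radians(az); x=A@np.array([np.cos(a),np.sin(a),0]); z=-A[:,2]; return np.stack([x,np.cross(z,x),z],1)
def delta(pos,Rt):
    s=telemetry.read_state(); Rc=R.from_euler('xyz',s['tool_rot']).as_matrix()
    rv=R.from_matrix(Rt@Rc.T).as_rotvec(degrees=True); dp=np.array(pos)-s['eef_pos']
    print('slide',np.round(dp,1),'|',round(np.linalg.norm(dp)),'rot',np.round(rv,2),'|',round(np.linalg.norm(rv),1)); return dp,rv
E
python3 - <<'E'
from geo import *
im,d,c=load('w1'); s=telemetry.read_state(); Rc=R.from_euler('xyz',s['tool_rot']).as_matrix()
print(Rc.T@(ray(c,c['cx'],c['cy'])[1]), Rc.T@(np.array(c['xyz'])-s['eef_pos']))
t=W((-130,0,150)); print(t); delta(t,tool(-90))
E
```

```text
[0.00216559 0.29456606 0.95562866] [   0.90849885  -78.87024778 -168.1489804 ]
[437.97382632 109.11734876 234.90375   ]
slide [-21.4 468.8 -95.4] | 479 rot [ 13.52 -28.69 -57.33] | 65.5
```

Emit:
{"fn": "arm_command", "kwargs": {
  "rot": [
    [0, 0, -5],
    [0, 0, -5],
    [1, -2, -5],
    [1, -3, -5],
    [1, -3, -5]
  ],
  "slide": [
    [-2, 38, 0],
    [-2, 38, 0],
    [-2, 38, 0],
    [-2, 38, 0],
    [-2, 38, 0]
  ],
  "gripper": [85, 85, 85, 85, 85]
}}

```text
clock: 1.57
eef_pos: [445.8, -177.6, 325.8]
tool_rot: [-3.007, -0.029, -1.074]
force: [0.7, 1.0, 0.1]
width: 85.1
```

Emit:
{"fn": "arm_command", "kwargs": {
  "rot": [
    [1, -3, -5],
    [1, -3, -5],
    [1, -3, -5],
    [1, -3, -5],
    [1, -3, -5]
  ],
  "slide": [
    [-2, 38, 0],
    [-2, 38, 0],
    [-2, 38, 0],
    [-2, 38, 0],
    [-2, 38, 0]
  ],
  "gripper": [85, 85, 85, 85, 85]
}}

```text
clock: 1.98
eef_pos: [432.1, -13.2, 324.5]
tool_rot: [-2.765, -0.024, -1.492]
force: [0.3, -0.7, -0.7]
width: 84.9
```

Run:
```python
from geo import *
t=W((-130,0,150)); print(t); delta(t,tool(-90)); print(telemetry.read_state()['qpos'])
```

```text
[437.97382632 109.11734876 234.90375   ]
slide [  5.9 122.3 -89.6] | 152 rot [ 1.5  -8.42 -7.38] | 11.3
[ 0.29988385 -0.02590586 -0.33076451  2.21595465 -0.00508202  0.57296407
 -1.5162638 ]
```

Emit:
{"fn": "arm_command", "kwargs": {
  "rot": [
    [0.5, -2, -2],
    [0.5, -2, -2],
    [0.5, -2, -2],
    [0, -2, -1],
    [0, 0, 0]
  ],
  "slide": [
    [1, 32, -14],
    [1, 32, -14],
    [1, 32, -14],
    [1, 26, -14],
    [0, 0, 0]
  ],
  "gripper": [60, 60, 60, 60, 60]
}}

```text
clock: 2.4
eef_pos: [432.4, 47.9, 291.5]
tool_rot: [-2.693, -0.032, -1.577]
force: [-0.6, -0.2, -0.9]
width: 60.2
```

Run:
```python
from geo import *
t=W((-130,0,150)); delta(t,tool(-90)); print(telemetry.read_state()['qpos'])
im,d,c=snap('wrist','w2')
```

```text
slide [  5.6  61.2 -56.6] | 84 rot [ 1.68 -4.35 -2.58] | 5.3
[ 0.17598414  0.01230112 -0.49583702  2.33038603  0.43738994  0.41567459
 -2.25573886]
```

View pics/w2.png

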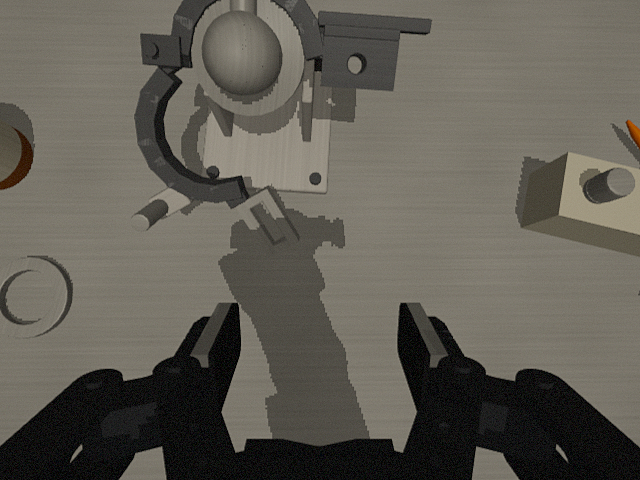

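Run:
```python
from h import *
crop('w2',310,0,440,100,5,'w2a'); crop('w2',120,160,310,260,4,'w2b')
```

```text
(no output)
```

View pics/w2a.png

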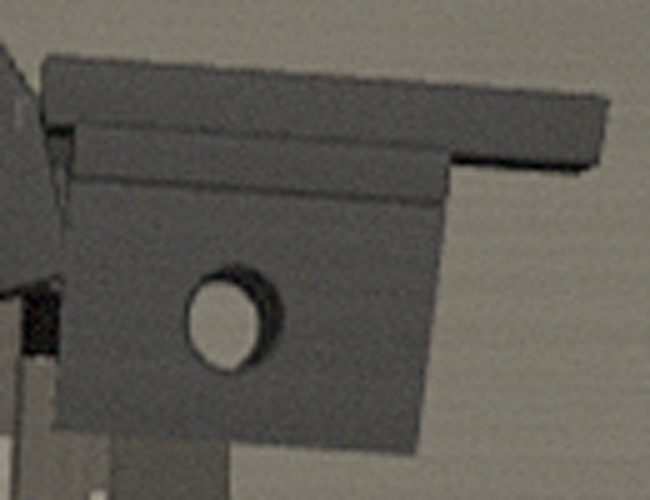

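View pics/w2b.png

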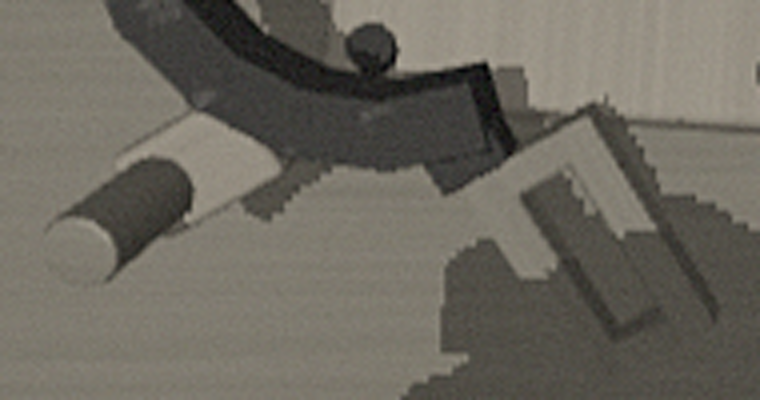

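Run:
```python
from geo import *
im,d,c=load('w2')
print('hole',rayplane(c,310+235/5,318/5,17))
print('earL',rayplane(c,310+55/5,430/5,17),'earR',rayplane(c,310+415/5,453/5,17),'earFR',rayplane(c,310+445/5,203/5,17))
P=cloud(c,d); print('ear depth pts',[np.round(L(P[v,u]),1) for u,v in [(335,70),(380,70),(340,45),(380,82)]])
p=rayplane(c,120+80/4,160+250/4,52); print('post',p, 'depth',L(P[222,141])); v=p-[0,72,0]; print('th', np.arctan2(-77,-105)-0, np.hypot(v[0],v[1]))
a0=np.arctan2(-105,-77); a=np.arctan2(v[1],v[0]); print('theta',((a0-a)+np.pi)%(2*np.pi)-np.pi)
o=im[:,:,::-1].copy()
for w in [W((0,0,56)),W((0,-87.5,17)),W(J(1.0,(-77,-105,52))),W(J(1.0,(0,-167,7)))]:
    cv2.circle(o,tuple(np.int32(np.round(proj(c,w)))),2,(0,0,255),-1)
w=W((0,0,28)); u=proj(c,w); rr=28*c['fx']/np.linalg.norm(w-c['xyz']); cv2.circle(o,tuple(np.int32(np.round(u))),int(rr),(0,255,0),1)
cv2.imwrite('pics/ov3.png',o[:300])
```

```text
hole [ -0.7468693 -86.6819048  17.       ]
earL [-18.62696926 -59.58855475  17.        ] earR [ -18.8121622  -117.19299499   17.        ] earFR [  17.16496723 -117.34538974   17.        ]
ear depth pts [array([ -6.3, -69.9,  16.6]), array([  -4.3, -105. ,   18. ]), array([ 11.5, -72.4,  18.4]), array([ -13. , -105.9,   18.5])]
post [-129.04377358   80.3618541    52.        ] depth [-128.14759591   79.00746479   53.15899724]
th -2.50884381858761 129.31440794635657
theta 1.0027556125954202
```

View pics/ov3.png

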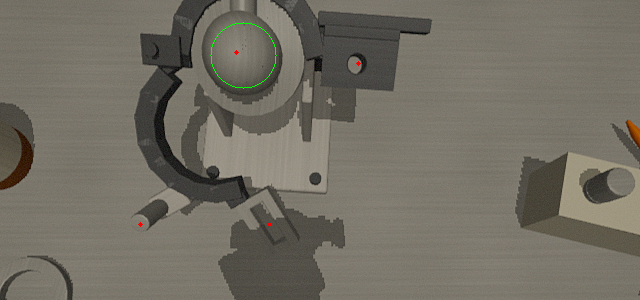

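Run:
```python
from geo import *
for z in (70,20):
    p=W([-129,80.2,z]); print(p); delta(p,tool(-60))
```

```text
[482.98118955 187.06867496 166.12175   ]
slide [  50.4  140.3 -125.8] | 195 rot [-12.27  -3.43  23.93] | 27.1
[507.94692792 185.76027605 122.8205    ]
slide [  75.3  139.  -169.1] | 232 rot [-12.27  -3.43  23.93] | 27.1
```

Emit:
{"fn": "arm_command", "kwargs": {
  "rot": [
    [-2, -0.6, 4],
    [-2, -0.6, 4],
    [-2, -0.6, 4],
    [-2, -0.6, 4],
    [-2, -0.6, 4]
  ],
  "slide": [
    [8, 25, -5],
    [8, 25, -15],
    [8, 25, -20],
    [8, 25, -20],
    [8, 20, -20]
  ],
  "gripper": [50, 50, 50, 50, 50]
}}

```text
clock: 2.87
eef_pos: [466.7, 135.7, 232.4]
tool_rot: [-2.674, -0.175, -1.315]
force: [0.4, -0.7, -0.8]
width: 50.2
```

Run:
```python
from geo import *
print(telemetry.read_state()['qpos'])
for z in (70,20):
    p=W([-129,80.2,z]); print(p); delta(p,tool(-60))
```

```text
[-0.26577985  0.22219922 -0.35805001  2.3526094   1.16294972  0.41654327
 -2.9241373 ]
[482.98118955 187.06867496 166.12175   ]
slide [ 16.3  51.4 -66.3] | 85 rot [-4.29 -1.23  8.88] | 9.9
[507.94692792 185.76027605 122.8205    ]
slide [  41.2   50.1 -109.6] | 127 rot [-4.29 -1.23  8.88] | 9.9
```

Emit:
{"fn": "arm_command", "kwargs": {
  "rot": [
    [-3.4, 0.1, 5.9],
    [-3.4, 0.1, 5.9],
    [-3.4, 0.1, 5.9],
    [-3.4, 0.1, 5.9],
    [-3.4, 0.1, 5.9]
  ],
  "slide": [
    [0, 0, 0],
    [0, 0, 0],
    [0, 0, 0],
    [0, 0, 0],
    [0, 0, 0]
  ],
  "gripper": [50, 50, 50, 50, 50]
}}

```text
clock: 3.28
eef_pos: [470.0, 129.3, 230.3]
tool_rot: [-2.861, -0.44, -0.724]
force: [-0.3, 0.7, 0.3]
width: 49.7
```

Emit:
{"fn": "arm_command", "kwargs": {
  "rot": [
    [-3.4, 0.1, 5.9],
    [-3.4, 0.1, 5.9],
    [-3.4, 0.1, 5.9],
    [-3.4, 0.1, 5.9],
    [-3.4, 0.1, 5.9]
  ],
  "slide": [
    [0, 0, 0],
    [0, 0, 0],
    [0, 0, 0],
    [0, 0, 0],
    [0, 0, 0]
  ],
  "gripper": [50, 50, 50, 50, 50]
}}

```text
clock: 3.7
eef_pos: [474.9, 117.2, 232.1]
tool_rot: [3.081, -0.55, -0.031]
force: [0.5, 0.5, 0.1]
width: 49.9
```

Run:
```python
from geo import *
print(telemetry.read_state()['qpos'])
for z in (70,20):
    p=W([-129,80.2,z]); print(p); delta(p,tool(0))
```

```text
[-0.21195974  0.23996777 -0.43352821  2.38592371  1.36499791  0.48122615
 -1.89753855]
[482.98118955 187.06867496 166.12175   ]
slide [  8.1  69.9 -65.9] | 96 rot [3.06 1.36 0.59] | 3.4
[507.94692792 185.76027605 122.8205    ]
slide [  33.1   68.6 -109.2] | 133 rot [3.06 1.36 0.59] | 3.4
```

Emit:
{"fn": "arm_command", "kwargs": {
  "rot": [
    [0.8, 0.3, 0.2],
    [0.8, 0.3, 0.2],
    [0.8, 0.3, 0.2],
    [0.6, 0.3, 0],
    [0, 0, 0]
  ],
  "slide": [
    [2, 16, -8],
    [2, 18, -10],
    [2, 18, -12],
    [2, 18, -12],
    [0, 0, 0]
  ],
  "gripper": [50, 50, 50, 50, 50]
}}

```text
clock: 4.12
eef_pos: [489.2, 174.9, 191.2]
tool_rot: [3.125, -0.53, -0.059]
force: [-0.2, 0.6, -0.3]
width: 49.4
```

Run:
```python
from geo import *
print(telemetry.read_state()['qpos'])
for z in (70,20):
    p=W([-129,80.2,z]); print(p); delta(p,tool(0))
```

```text
[-0.30358353  0.37895171 -0.45276772  2.34210818  1.49502404  0.53087952
 -2.1314793 ]
[482.98118955 187.06867496 166.12175   ]
slide [ -6.2  12.1 -25.1] | 29 rot [0.84 0.34 0.89] | 1.3
[507.94692792 185.76027605 122.8205    ]
slide [ 18.8  10.8 -68.4] | 72 rot [0.84 0.34 0.89] | 1.3
```

Good. Align above, then descend along the post axis.

Emit:
{"fn": "arm_command", "kwargs": {
  "rot": [
    [0.5, 0.2, 0.5],
    [0.3, 0.1, 0.4],
    [0, 0, 0]
  ],
  "slide": [
    [-6, 12, -5],
    [-5, 3, -10],
    [0, 0, 0]
  ],
  "gripper": [50, 50, 50]
}}

```text
clock: 4.37
eef_pos: [481.3, 183.0, 176.5]
tool_rot: [3.132, -0.526, -0.056]
force: [-0.6, -0.4, -0.1]
width: 50.2
```

Run:
```python
from geo import *
print(telemetry.read_state()['qpos'], L(telemetry.read_state()['eef_pos']))
for z in (70,20):
    p=W([-129,80.2,z]); print(p); delta(p,tool(0))
snap('wrist','w3')
```

```text
[-0.32496025  0.40980574 -0.4604265   2.36450803  1.5742032   0.54316074
 -2.23726577] [-125.06206074   76.08379306   79.70550996]
[482.98118955 187.06867496 166.12175   ]
slide [  1.7   4.  -10.4] | 11 rot [0.49 0.1  0.5 ] | 0.7
[507.94692792 185.76027605 122.8205    ]
slide [ 26.6   2.7 -53.7] | 60 rot [0.49 0.1  0.5 ] | 0.7
```

View pics/w3.png

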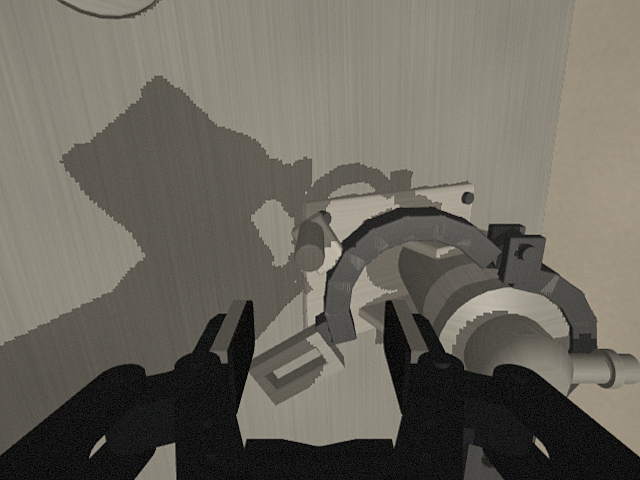

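Emit:
{"fn": "arm_command", "kwargs": {
  "rot": [
    [0.5, 0.1, 0.5],
    [0, 0, 0],
    [0, 0, 0],
    [0, 0, 0],
    [0, 0, 0]
  ],
  "slide": [
    [1, 4, -8],
    [7, 0, -12],
    [8, 0, -14],
    [8, 0, -14],
    [3, 0, -6]
  ],
  "gripper": [50, 50, 50, 50, 50]
}}

```text
clock: 4.83
eef_pos: [516.7, 178.5, 128.8]
tool_rot: [3.134, -0.538, -0.059]
force: [0.5, -0.9, -0.6]
width: 49.7
```

Run:
```python
from geo import *
print(telemetry.read_state()['qpos'], L(telemetry.read_state()['eef_pos']))
p=W([-129,80.2,20]); print(p); delta(p,tool(0))
```

```text
[-0.28285114  0.55543619 -0.45891819  2.35218173  1.83989128  0.59706555
 -2.44781145] [-118.12480713   73.37212214   20.58160429]
[507.94692792 185.76027605 122.8205    ]
slide [-8.8  7.3 -5.9] | 13 rot [0.43 0.81 0.62] | 1.1
```

Emit:
{"fn": "arm_command", "kwargs": {
  "rot": [
    [0.2, 0.4, 0.3],
    [0.2, 0.4, 0.3],
    [0, 0, 0]
  ],
  "slide": [
    [-5, 4, -3],
    [-4, 3, -3],
    [0, 0, 0]
  ],
  "gripper": [50, 50, 50]
}}

```text
clock: 5.08
eef_pos: [508.5, 182.2, 122.9]
tool_rot: [3.137, -0.523, -0.055]
force: [-0.2, 0.6, -0.1]
width: 49.9
```

Run:
```python
from geo import *
print(telemetry.read_state()['qpos'], L(telemetry.read_state()['eef_pos']))
p=W([-129,80.2,20]); print(p); delta(p,tool(0))
```

```text
[-0.28675888  0.56256306 -0.46630214  2.3601268   1.84233369  0.5943382
 -2.4585085 ] [-128.29850902   76.64783623   19.73500806]
[507.94692792 185.76027605 122.8205    ]
slide [-0.6  3.6 -0.1] | 4 rot [ 0.22 -0.03  0.27] | 0.3
```

Emit:
{"fn": "arm_command", "kwargs": {
  "rot": [
    [0, 0, 0],
    [0, 0, 0],
    [0, 0, 0],
    [0, 0, 0],
    [0, 0, 0]
  ],
  "slide": [
    [0, 4, 0],
    [0, 0, 0],
    [0, 0, 0],
    [0, 0, 0],
    [0, 0, 0]
  ],
  "gripper": [50, 12, 12, 12, 12]
}}

```text
clock: 5.5
eef_pos: [506.1, 187.4, 124.4]
tool_rot: [3.138, -0.522, -0.052]
force: [3.7, -0.6, -4.8]
width: 12.5
```

Run:
```python
from geo import *
s=telemetry.read_state();print(s['qpos'], L(s['eef_pos']),s['force'],s['width'])
```

```text
[-0.29882537  0.55849492 -0.46653624  2.35725371  1.82467012  0.59283688
 -2.44983073] [-129.91011122   81.70874597   22.37715728] [ 3.70766018 -0.62828459 -4.75696803] 12.526487804395133
```

Run:
```python
from geo import *
snap('wrist','w4'); snap('scene','s4'); crop('w4',160,200,480,440,2.4,'w4c')
crop('s4',330,100,500,300,4,'s4c')
```

```text
(no output)
```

View pics/w4c.png

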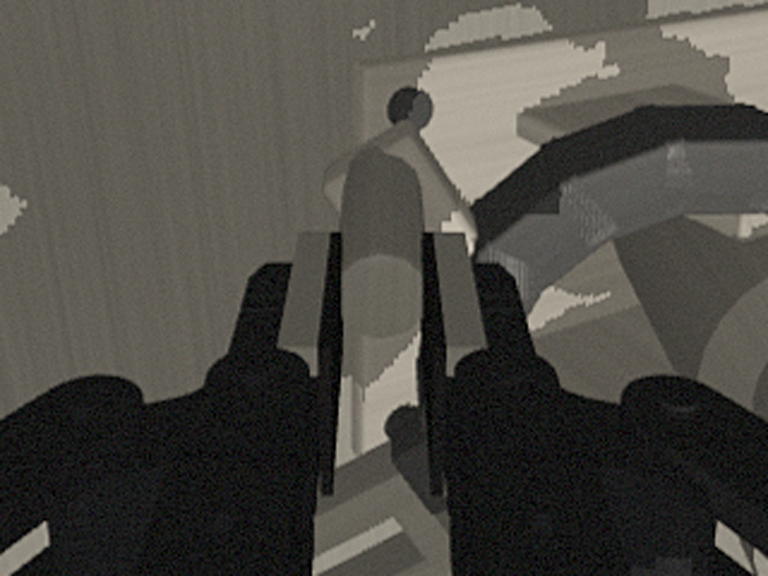

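View pics/s4c.png

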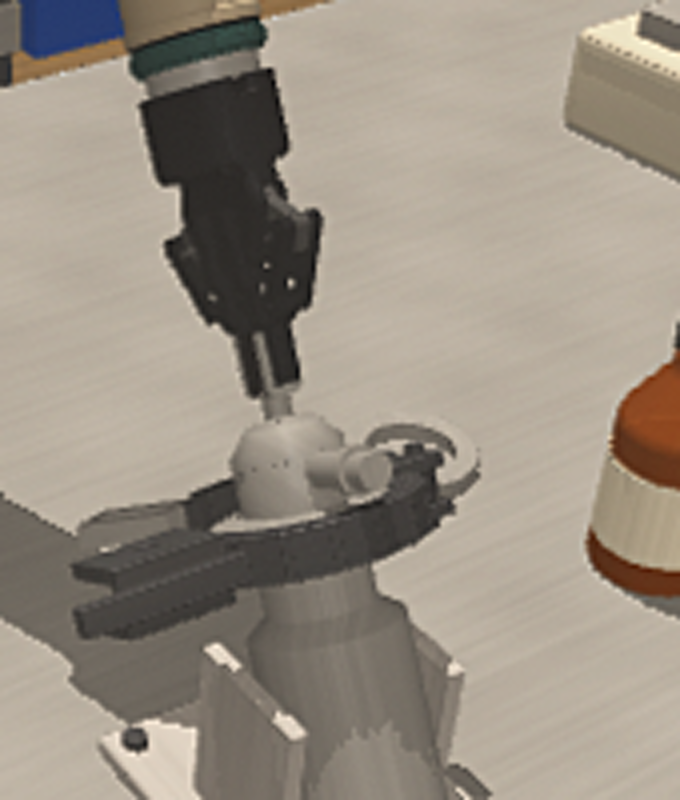

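Emit:
{"fn": "arm_command", "kwargs": {
  "rot": [
    [0, 0, 0],
    [0, 0, 0]
  ],
  "slide": [
    [0, 0, 0],
    [0, 0, 0]
  ],
  "gripper": [5, 5]
}}

```text
clock: 5.77
eef_pos: [506.1, 187.4, 124.4]
tool_rot: [3.138, -0.522, -0.052]
force: [-0.2, 0.2, -0.9]
width: 11.3
```

Run:
```python
from geo import *
s=telemetry.read_state();print(s['qpos'], L(s['eef_pos']),s['force'],s['torque'],s['width'])
```

```text
[-0.29863758  0.55849724 -0.46667122  2.35715205  1.82457867  0.5928422
 -2.44978067] [-129.85521834   81.71119938   22.36865811] [-0.16191063  0.16951215 -0.909594  ] [0.03546176 0.66294394 0.06183003] 11.270523122285532
```

```bash
cat > arc.py <<'E'
from geo import *
import sys
n=int(sys.argv[1]); st=float(sys.argv[2])
s=telemetry.read_state(); p=L(s['eef_pos']); v=p-[0,72,0]
a=((np.arctan2(-105,-77)-np.arctan2(v[1],v[0]))+np.pi)%(2*np.pi)-np.pi
Rc=R.from_euler('xyz',s['tool_rot']).as_matrix(); x=A.T@Rc[:,0]; 
print('theta',round(a,4),'r',np.hypot(v[0],v[1]),'z',p[2],'az',np.degrees(np.arctan2(x[1],x[0])),'tilt',np.degrees(np.arccos(-Rc[:,2]@A[:,2])),'F',np.round(A.T@s['force'],1),'q',np.round(s['qpos'],2),s['width'])
for i in range(n):
    b=np.radians(st); M=np.array([[np.cos(b),-np.sin(b),0],[np.sin(b),np.cos(b),0],[0,0,1]])
    w=M@v; print(np.round(A@(w-v),1)); v=w
E
python3 arc.py 5 4.5
```

```text
theta 1.0127 r 130.21783719687843 z 22.368658108584103 az -0.002118934447772636 tilt 0.2379524101850357 F [-0.6  0.2 -0.7] q [-0.3   0.56 -0.47  2.36  1.82  0.59 -2.45] 11.270523122285532
[ -0.8 -10.2  -0.2]
[ -0.2 -10.2   0.2]
[  0.5 -10.2   0.6]
[  1.2 -10.1   1. ]
[ 1.9 -9.9  1.4]
```

Emit:
{"fn": "arm_command", "kwargs": {
  "rot": [
    [-2.2, 0.1, 3.9],
    [-2.2, 0.1, 3.9],
    [-2.2, 0.1, 3.9]
  ],
  "slide": [
    [-0.8, -10.2, -0.2],
    [-0.2, -10.2, 0.2],
    [0.5, -10.2, 0.6]
  ],
  "gripper": [5, 5, 5]
}}

```text
clock: 6.02
eef_pos: [505.3, 161.1, 124.9]
tool_rot: [3.009, -0.505, 0.228]
force: [0.4, 0.9, -1.2]
width: 11.3
```

```bash
python3 arc.py 5 5
```

```text
theta 0.8103 r 130.18933798146227 z 22.471819079898854 az 14.011220118526461 tilt 0.37588678133327263 F [-0.3  1.  -1.2] q [-0.26  0.54 -0.43  2.4   1.94  0.55 -2.26] 11.33200217406359
[  1.1 -11.3   1. ]
[  1.9 -11.1   1.5]
[  2.8 -10.8   1.9]
[  3.6 -10.5   2.4]
[  4.4 -10.1   2.8]
```

Emit:
{"fn": "arm_command", "kwargs": {
  "rot": [
    [-2.4, 0.1, 4.2],
    [-2.4, 0.1, 4.2],
    [-2.4, 0.1, 4.2],
    [-2.4, 0.1, 4.2],
    [-2.4, 0.1, 4.2]
  ],
  "slide": [
    [1.1, -11.3, 1],
    [1.9, -11.1, 1.5],
    [2.8, -10.8, 1.9],
    [3.6, -10.5, 2.4],
    [4.4, -10.1, 2.8]
  ],
  "gripper": [5, 5, 5, 5, 5]
}}

```text
clock: 6.43
eef_pos: [519.0, 107.6, 134.7]
tool_rot: [2.802, -0.399, 0.708]
force: [0.8, 1.2, -0.2]
width: 11.6
```

```bash
python3 arc.py 5 4
```

```text
theta 0.3761 r 129.99014701956528 z 22.703807137238208 az 39.43616021783504 tilt 0.7026058709478945 F [ 0.6  1.3 -0.5] q [-0.18  0.49 -0.31  2.41  2.11  0.43 -1.85] 11.641398359059913
[ 4.  -7.7  2.5]
[ 4.5 -7.4  2.8]
[ 4.9 -7.   3. ]
[ 5.3 -6.6  3.3]
[ 5.7 -6.1  3.5]
```

Emit:
{"fn": "arm_command", "kwargs": {
  "rot": [
    [-2.0, 0.1, 3.6],
    [-2.0, 0.1, 3.6],
    [-2.0, 0.1, 3.6],
    [-2.0, 0.1, 3.6]
  ],
  "slide": [
    [4.0, -7.7, 2.5],
    [4.5, -7.4, 2.8],
    [4.9, -7, 3],
    [5.3, -6.6, 3.3]
  ],
  "gripper": [5, 5, 5, 5]
}}

```text
clock: 6.77
eef_pos: [538.9, 77.8, 147.3]
tool_rot: [2.707, -0.285, 1.004]
force: [2.1, 1.9, -2.9]
width: 11.4
```

```bash
python3 arc.py 4 1.5
```

```text
theta 0.0821 r 129.775567585258 z 22.92594917618495 az 56.669953299968824 tilt 0.9970676794582163 F [ 0.3  2.  -3.5] q [-0.17  0.46 -0.18  2.37  2.2   0.3  -1.53] 11.397789946270931
[ 2.1 -2.3  1.3]
[ 2.2 -2.2  1.3]
[ 2.2 -2.2  1.4]
[ 2.3 -2.1  1.4]
```

Emit:
{"fn": "arm_command", "kwargs": {
  "rot": [
    [0, 0, 0],
    [0, 0, 0],
    [0, 0, 0]
  ],
  "slide": [
    [2.1, -2.3, 1.3],
    [2.2, -2.2, 1.3],
    [2.2, -2.2, 1.4]
  ],
  "gripper": [5, 5, 5]
}}

```text
clock: 7.02
eef_pos: [543.9, 72.6, 150.4]
tool_rot: [2.713, -0.285, 1.005]
force: [-0.9, 4.2, -6.4]
width: 11.4
```

```bash
python3 arc.py 4 1.5
```

```text
theta 0.0216 r 129.71955280801828 z 23.001640572922852 az 56.72081497040137 tilt 1.334429992472953 F [-4.1  4.2 -5. ] q [-0.15  0.45 -0.17  2.36  2.18  0.27 -1.49] 11.442028613781746
[ 2.2 -2.2  1.4]
[ 2.3 -2.1  1.4]
[ 2.3 -2.   1.4]
[ 2.4 -1.9  1.4]
```

Emit:
{"fn": "arm_command", "kwargs": {
  "rot": [
    [0, 0, 0],
    [0, 0, 0]
  ],
  "slide": [
    [2.2, -2.2, 1.4],
    [1.5, -1.5, 1]
  ],
  "gripper": [5, 5]
}}

```text
clock: 7.18
eef_pos: [544.3, 72.2, 150.7]
tool_rot: [2.722, -0.285, 1.008]
force: [-2.1, 4.9, -6.0]
width: 11.4
```

```bash
python3 arc.py 2 1.5
```

```text
theta 0.0171 r 129.70300413749038 z 23.009413598171125 az 56.85385516469176 tilt 1.8842947916104984 F [-5.1  4.8 -4. ] q [-0.14  0.45 -0.18  2.35  2.16  0.26 -1.45] 11.382841212863937
[ 2.3 -2.1  1.4]
[ 2.3 -2.1  1.4]
```

Emit:
{"fn": "arm_command", "kwargs": {
  "rot": [
    [0, 0, 0],
    [0, 0, 0],
    [0, 0, 0]
  ],
  "slide": [
    [1.5, -1.2, 0.5],
    [1, -1, 0],
    [0, 0, 0]
  ],
  "gripper": [5, 5, 5]
}}

```text
clock: 7.43
eef_pos: [544.2, 72.3, 150.5]
tool_rot: [2.727, -0.285, 1.009]
force: [0.6, 1.6, -4.1]
width: 11.1
```

```bash
python3 arc.py 2 1.5
python3 - <<'E'
from h import *
snap('scene','s5');crop('s5',330,120,480,300,4,'s5c')
E
```

```text
theta 0.0187 r 129.73208260072207 z 22.920976424114105 az 56.925838271276824 tilt 2.220555485552211 F [-1.6  1.6 -3.8] q [-0.12  0.45 -0.2   2.35  2.14  0.25 -1.43] 11.0736878146295
[ 2.3 -2.1  1.4]
[ 2.3 -2.1  1.4]
```

View pics/s5c.png

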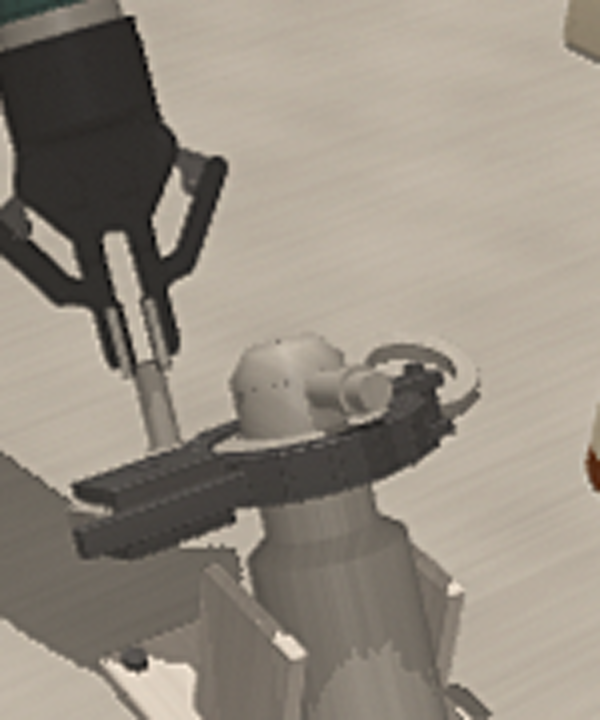

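Emit:
{"fn": "arm_command", "kwargs": {
  "rot": [
    [0, 0, 0],
    [0, 0, 0],
    [0, 0, 0],
    [0, 1, 0],
    [0, 2, 0]
  ],
  "slide": [
    [0, 0, 0],
    [0, 0, 0],
    [-3, 0, 8],
    [-4, 0, 10],
    [-4, 0, 12]
  ],
  "gripper": [60, 60, 60, 60, 60]
}}

```text
clock: 7.9
eef_pos: [542.3, 64.9, 173.1]
tool_rot: [2.734, -0.267, 0.995]
force: [0.7, -0.1, 0.5]
width: 60.0
```

```bash
python3 arc.py 2 1.5
```

```text
theta -0.0772 r 130.31723930802335 z 43.211604619418964 az 56.68120440408693 tilt 2.4131862180893817 F [ 0.8 -0.1  0.1] q [-0.06  0.4  -0.26  2.31  1.69  0.25 -0.98] 60.02050719638572
[ 2.4 -1.9  1.5]
[ 2.5 -1.8  1.5]
```

Emit:
{"fn": "arm_command", "kwargs": {
  "rot": [
    [0, 3, 0],
    [0, 4, 0],
    [0, 5, 0],
    [0, 5, 0],
    [0, 5, 0]
  ],
  "slide": [
    [-3, 0, 15],
    [-3, 0, 20],
    [-3, 0, 20],
    [-2, 0, 20],
    [-2, 0, 20]
  ],
  "gripper": [60, 60, 60, 60, 60]
}}

```text
clock: 8.32
eef_pos: [550.0, 39.9, 211.6]
tool_rot: [2.803, -0.151, 0.944]
force: [1.7, -0.8, -1.3]
width: 59.9
```

Run:
```python
from geo import *
s=telemetry.read_state(); print(s['qpos'],s['eef_pos'],s['tool_rot'],L(s['eef_pos']))
snap('wrist','w6')
```

```text
[ 0.11637371  0.37061014 -0.4608009   2.12840983  0.81059195  0.47856738
 -0.06585666] [550.03776519  39.92654143 211.62041138] [ 2.80276098 -0.15099016  0.94382582] [-41.58838842 -63.23101034  72.07017866]
```

View pics/w6.png

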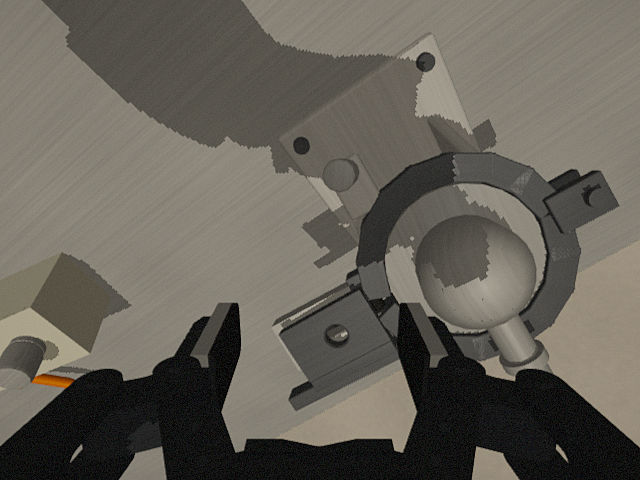

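Run:
```python
from geo import *
crop('w6',260,270,420,410,5,'w6c')
im,d,c=load('w6')
```

```text
(no output)
```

View pics/w6c.png

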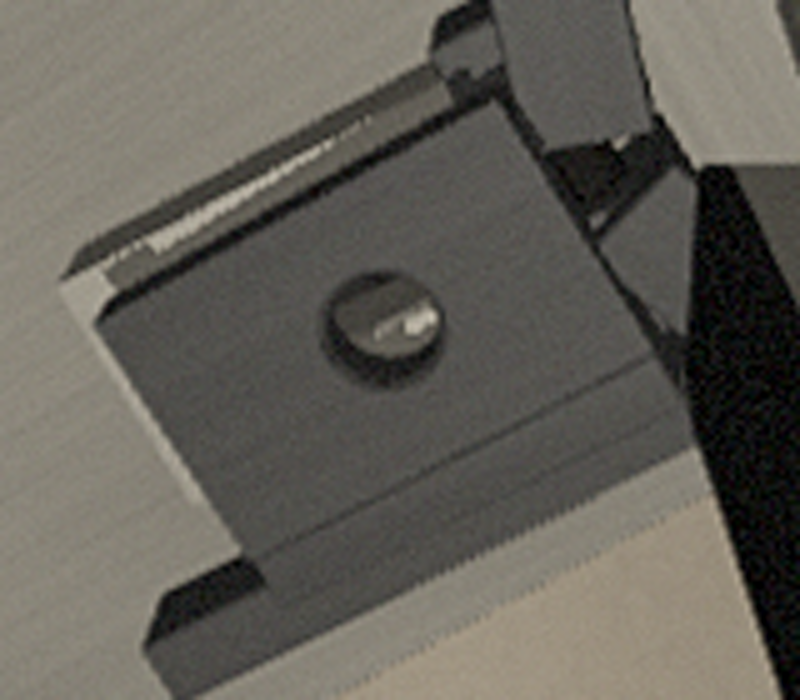

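Run:
```python
from geo import *
im,d,c=load('w6')
print('hole',rayplane(c,260+384/5,270+330/5,17), rayplane(c,260+384/5,270+330/5,17.8))
for u,v in [(98,320),(490,98),(655,355)]: print(rayplane(c,260+u/5,270+v/5,17))
P=cloud(c,d); print([np.round(L(P[270+v//5,260+u//5]),1) for u,v in [(200,350),(450,200),(550,350),(350,450)]])
pin=np.array([520,-335.6,0]); s=telemetry.read_state(); print(s['eef_pos'])
```

```text
hole [ -0.11820813 -86.03567821  17.        ] [ -0.38929834 -85.77208991  17.8       ]
[ -18.63163574 -116.22693909   17.        ]
[-18.55462935 -59.50111154  17.        ]
[ 18.44864244 -59.54041623  17.        ]
[array([  -8.9, -107.4,   16.6]), array([-10.5, -70. ,  18. ]), array([ 11.8, -70. ,  17.2]), array([ 10.9, -97.9,  17.6])]
[554.31769003  40.73975854 215.27412925]
```

Run:
```python
from geo import *
for z in (95,):
    p=W([0,-86,z]); print(p); delta(p,tool(0))
```

```text
[573.36420486  15.90381793 252.272375  ]
slide [ 19.  -24.8  37. ] | 48 rot [ 26.49 -11.18 -49.36] | 57.1
```

Emit:
{"fn": "arm_command", "kwargs": {
  "rot": [
    [3, -1.2, -5.5],
    [3, -1.2, -5.5],
    [3, -1.2, -5.5],
    [3, -1.2, -5.5],
    [3, -1.2, -5.5]
  ],
  "slide": [
    [0, 0, 10],
    [2, -3, 10],
    [2, -3, 8],
    [2, -3, 8],
    [2, -3, 0]
  ],
  "gripper": [60, 60, 60, 60, 60]
}}

```text
clock: 8.78
eef_pos: [567.1, 22.0, 255.9]
tool_rot: [2.946, -0.413, 0.383]
force: [-0.3, -0.0, -0.9]
width: 59.8
```

Run:
```python
from geo import *
print(telemetry.read_state()['qpos'])
p=W([0,-86,95]); print(p); delta(p,tool(0))
```

```text
[ 0.14343051  0.28145592 -0.37470291  2.1323454   0.64465266  0.37044245
 -0.41436469]
[573.36420486  15.90381793 252.272375  ]
slide [ 6.2 -6.1 -3.6] | 9 rot [ 10.96  -4.59 -19.81] | 23.1
```

Emit:
{"fn": "arm_command", "kwargs": {
  "rot": [
    [3, -1.2, -5.5],
    [3, -1.2, -5.5],
    [3, -1.2, -5.5],
    [2, -1, -3.3],
    [0, 0, 0]
  ],
  "slide": [
    [2, -2, -1],
    [2, -2, -1],
    [2, -2, -1],
    [0, 0, 0],
    [0, 0, 0]
  ],
  "gripper": [60, 60, 60, 60, 60]
}}

```text
clock: 9.2
eef_pos: [572.6, 6.1, 254.1]
tool_rot: [-3.134, -0.528, -0.095]
force: [0.4, -0.4, 0.1]
width: 59.7
```

Run:
```python
from geo import *
print(telemetry.read_state()['qpos'])
p=W([0,-86,95]); print(p); delta(p,tool(0)); delta(W([0,-86,26]),tool(0))
```

```text
[ 0.04677673  0.26765767 -0.2175012   2.20037653  0.82617044  0.23375147
 -1.00817761]
[573.36420486  15.90381793 252.272375  ]
slide [ 0.7  9.8 -1.8] | 10 rot [-0.37  0.29  2.23] | 2.3
slide [ 35.2   7.9 -61.6] | 71 rot [-0.37  0.29  2.23] | 2.3
```

```bash
cat >> geo.py <<'E'
PHI=np.radians(20)
def tool_pin(ex,ez,phi=PHI):
    n=np.cross(ex,ez); z=-np.cos(phi)*ez-np.sin(phi)*n; return np.stack([ex,np.cross(z,ex),z],1)
def stand_pose(h,yaw=54.,pin=(520,-335.6),gz=29):
    y=np.radians(yaw); Rt=tool_pin(np.array([np.cos(y),np.sin(y),0]),np.array([0,0,1.]))
    return np.array([pin[0],pin[1],75+gz+h])+19*Rt[:,2],Rt
HOLE=np.array([-0.3,-86.2,17.2])
def ins_pose(s,gz=29): # s: shoulder height above ear top
    Rt=tool_pin(A[:,1],A[:,2]); return W(HOLE+[0,0,s+gz])+19*Rt[:,2],Rt
E
python3 - <<'E'
from geo import *
delta(*stand_pose(70)); delta(*stand_pose(0)); print(stand_pose(0)[0])
E
```

```text
slide [ -57.9 -337.9  -97.9] | 357 rot [ 5.36 37.05 62.62] | 73.0
slide [ -57.9 -337.9 -167.9] | 382 rot [ 5.36 37.05 62.62] | 73.0
[ 514.74269794 -331.78034647   86.14584021]
```

Emit:
{"fn": "arm_command", "kwargs": {
  "rot": [
    [0.4, 4, 5],
    [0.4, 4, 5],
    [0.5, 3.5, 6],
    [0.5, 3.3, 6],
    [0.5, 3.3, 6]
  ],
  "slide": [
    [-2, -15, 5],
    [-2, -30, 0],
    [-5, -30, -5],
    [-5, -32, -5],
    [-5, -32, -5]
  ],
  "gripper": [50, 50, 50, 50, 50]
}}

```text
clock: 9.62
eef_pos: [563.5, -74.3, 241.8]
tool_rot: [-3.136, -0.342, 0.202]
force: [0.3, -0.4, -1.0]
width: 50.1
```

Emit:
{"fn": "arm_command", "kwargs": {
  "rot": [
    [0.5, 3.2, 5.8],
    [0.5, 3.2, 5.8],
    [0.5, 3.2, 5.8],
    [0.5, 3.2, 5.8],
    [0.5, 3.2, 5.8]
  ],
  "slide": [
    [-5, -33, -10],
    [-5, -33, -10],
    [-5, -33, -10],
    [-5, -33, -10],
    [-5, -33, -10]
  ],
  "gripper": [50, 50, 50, 50, 50]
}}

```text
clock: 10.03
eef_pos: [536.0, -247.5, 194.3]
tool_rot: [-2.973, -0.114, 0.697]
force: [1.3, 0.4, 0.7]
width: 50.1
```

Run:
```python
from geo import *
print(telemetry.read_state()['qpos'])
delta(*stand_pose(70)); delta(*stand_pose(0))
```

```text
[ 1.00593128  0.78588596 -0.93836806  1.57371805  0.45735946  1.15060492
  0.7104842 ]
slide [-21.3 -84.2 -38.1] | 95 rot [ 2.3  12.02 14.58] | 19.0
slide [ -21.3  -84.2 -108.1] | 139 rot [ 2.3  12.02 14.58] | 19.0
```

Emit:
{"fn": "arm_command", "kwargs": {
  "rot": [
    [0.6, 3, 3.7],
    [0.6, 3, 3.7],
    [0.6, 3, 3.7],
    [0.5, 3, 3.5],
    [0, 0, 0]
  ],
  "slide": [
    [-5, -20, -5],
    [-5, -20, -8],
    [-5, -20, -8],
    [-5, -20, -8],
    [0, 0, 0]
  ],
  "gripper": [50, 50, 50, 50, 50]
}}

```text
clock: 10.45
eef_pos: [510.1, -347.5, 155.4]
tool_rot: [-2.775, 0.009, 0.948]
force: [-1.0, -0.2, -0.5]
width: 50.0
```

Run:
```python
from geo import *
print(telemetry.read_state()['qpos'])
delta(*stand_pose(70)); delta(*stand_pose(0))
snap('wrist','w7')
```

```text
[ 0.94320635  0.99253504 -0.87185996  1.2361726   0.56477014  1.55536543
  1.04976105]
slide [ 4.6 15.7  0.7] | 16 rot [-0.16 -1.1  -0.33] | 1.2
slide [  4.6  15.7 -69.3] | 71 rot [-0.16 -1.1  -0.33] | 1.2
```

View pics/w7.png

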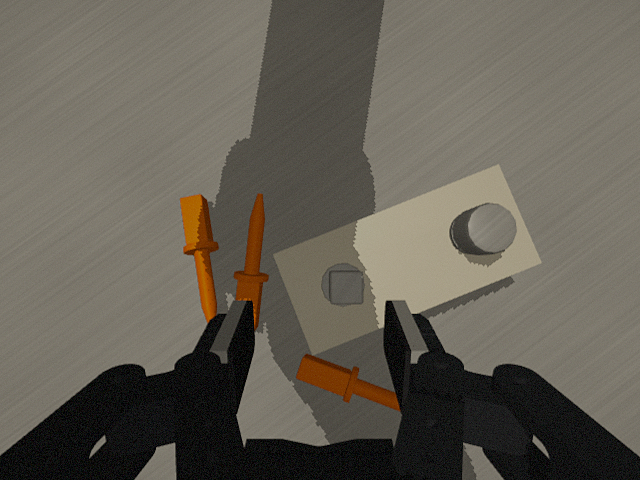

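Run:
```python
from geo import *
crop('w7',300,250,400,330,7,'w7c')
```

```text
(no output)
```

View pics/w7c.png

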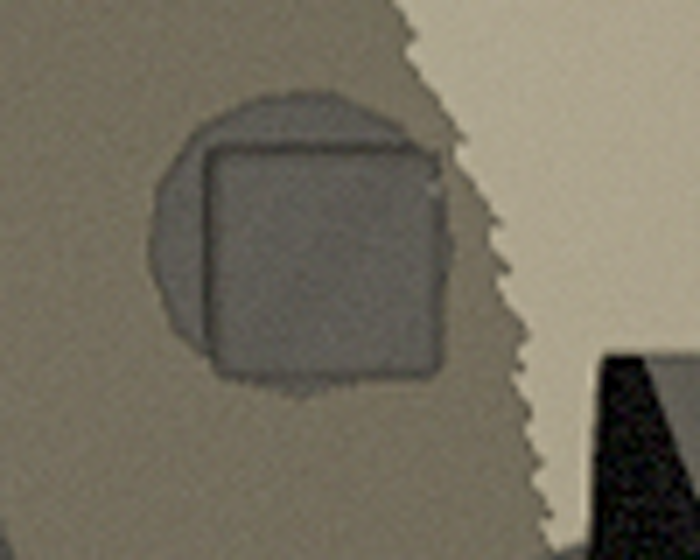

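Run:
```python
from geo import *
im,d,c=load('w7')
q=np.array([onplane(c,300+u/7,250+v/7,120) for u,v in [(212,150),(438,150),(438,375),(215,375)]]); print(np.round(q,1),q.mean(0))
for i in range(4):
    e=q[(i+1)%4]-q[i]; print(np.linalg.norm(e), np.degrees(np.arctan2(e[1],e[0])))
print(onplane(c,300+302/7,250+242/7,80))
```

```text
[[ 507.1 -338.1  120. ]
 [ 517.3 -323.9  120. ]
 [ 531.2 -334.   120. ]
 [ 521.2 -347.9  120. ]] [ 519.1946176 -335.9970882  120.       ]
17.409521842807425 54.35671195808953
17.201148010672 -36.049356834510604
17.090975620677714 -125.6009697213958
17.21446248509737 145.01122413534287
[ 519.44180576 -335.91784036   80.        ]
```

Emit:
{"fn": "arm_command", "kwargs": {
  "rot": [
    [-0.1, -0.6, -0.2],
    [-0.1, -0.5, -0.1],
    [0, 0, 0],
    [0, 0, 0]
  ],
  "slide": [
    [2, 8, -5],
    [2, 8, -10],
    [0, 0, -12],
    [0, 0, 0]
  ],
  "gripper": [50, 50, 50, 50]
}}

```text
clock: 10.83
eef_pos: [515.0, -327.9, 129.2]
tool_rot: [-2.797, -0.005, 0.943]
force: [-0.4, 0.6, -0.4]
width: 49.6
```

```bash
sed -i 's/pin=(520,-335.6)/pin=(519.3,-336.0)/' geo.py
python3 - <<'E'
from geo import *
print(telemetry.read_state()['qpos'])
delta(*stand_pose(0))
E
```

```text
[ 0.94224022  1.00110456 -0.87600206  1.30726263  0.57322128  1.46561501
  1.00608413]
slide [ -0.9  -4.2 -43. ] | 43 rot [-0.07  0.37 -0.05] | 0.4
```

Emit:
{"fn": "arm_command", "kwargs": {
  "rot": [
    [0, 0.2, 0],
    [0, 0.2, 0],
    [0, 0, 0],
    [0, 0, 0],
    [0, 0, 0]
  ],
  "slide": [
    [-0.9, -4.2, -6],
    [0, 0, -12],
    [0, 0, -12],
    [0, 0, -12],
    [0, 0, 0]
  ],
  "gripper": [50, 50, 50, 50, 50]
}}

```text
clock: 11.25
eef_pos: [513.8, -333.7, 84.8]
tool_rot: [-2.794, 0.001, 0.944]
force: [-0.1, 0.4, -1.8]
width: 50.1
```

Run:
```python
from geo import *
s=telemetry.read_state();print(s['qpos'],s['force'])
delta(*stand_pose(0))
```

```text
[ 0.93865345  1.05328914 -0.85379582  1.3217975   0.60770111  1.41301947
  1.00042875] [-0.13755471  0.40005402 -1.8141786 ]
slide [0.2 1.5 1.3] | 2 rot [ 0.06  0.03 -0.08] | 0.1
```

Emit:
{"fn": "arm_command", "kwargs": {
  "rot": [
    [0, 0, 0],
    [0, 0, 0],
    [0, 0, 0],
    [0, 0, 0],
    [0, 0, 0]
  ],
  "slide": [
    [0, 1.5, 2],
    [0, 0, 0],
    [0, 0, 0],
    [0, 0, 0],
    [0, 0, 0]
  ],
  "gripper": [50, 10, 10, 10, 10]
}}

```text
clock: 11.67
eef_pos: [513.8, -332.0, 86.5]
tool_rot: [-2.793, -0.0, 0.944]
force: [0.2, 0.4, -1.3]
width: 16.0
```

Run:
```python
from geo import *
s=telemetry.read_state();print(s['qpos'],s['force'],s['width'])
delta(*stand_pose(0))
```

```text
[ 0.93820665  1.05110098 -0.85558027  1.32321954  0.60563001  1.41452967
  0.99834113] [ 0.19938577  0.44365218 -1.27478178] 15.984510661359103
slide [ 0.2 -0.2 -0.4] | 0 rot [ 0.    0.01 -0.06] | 0.1
```

Emit:
{"fn": "arm_command", "kwargs": {
  "rot": [
    [0, 0, 0],
    [0, 0, 0],
    [0, 0, 0],
    [0, 0, 0],
    [0, 0, 0]
  ],
  "slide": [
    [0, 0, 8],
    [0, 0, 20],
    [0, 0, 25],
    [0, 0, 30],
    [0, 0, 30]
  ],
  "gripper": [10, 10, 10, 10, 10]
}}

```text
clock: 12.08
eef_pos: [509.4, -331.0, 198.5]
tool_rot: [-2.781, 0.002, 0.945]
force: [1.0, 0.0, -1.2]
width: 15.6
```

Run:
```python
from geo import *
s=telemetry.read_state();print(s['qpos'],s['force'],s['width'])
snap('wrist','w8'); snap('scene','s8'); crop('s8',90,200,270,380,3.5,'s8c')
```

```text
[ 0.94376373  0.93668031 -0.89641038  1.23863801  0.52867273  1.59405457
  1.03490698] [ 1.03188569  0.03273826 -1.20576694] 15.57467146161174
```

View pics/s8c.png

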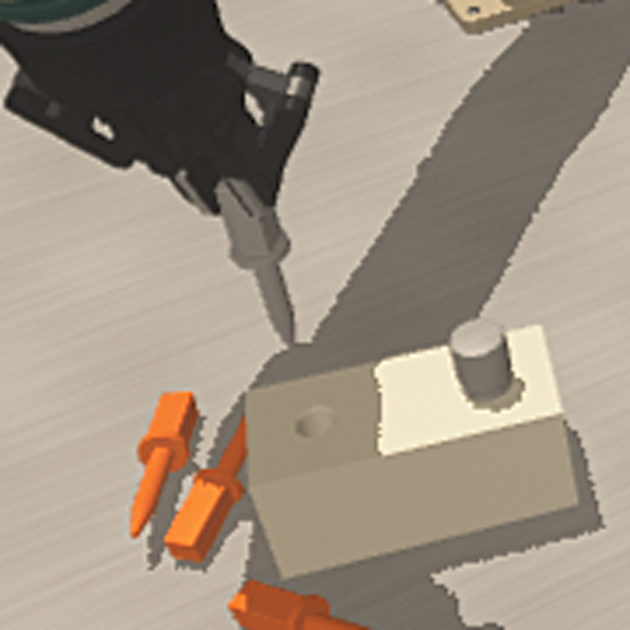

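View pics/w8.png

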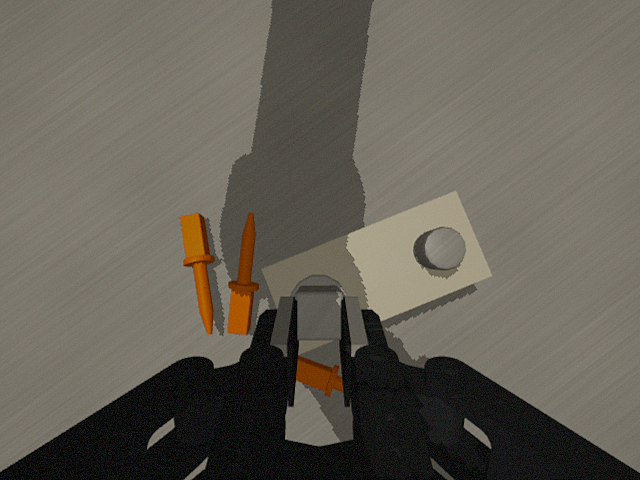

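```bash
cat >> geo.py <<'E'
def pinframe(gz=29,phi=PHI):
    s=telemetry.read_state(); Rc=R.from_euler('xyz',s['tool_rot']).as_matrix()
    x,y,z=Rc.T; ez=-np.cos(phi)*z+np.sin(phi)*np.cross(z,x)*1.0
    # n = ex x ez ; z=-c ez - s n ; y=z x ex
    # ez in (y,z): solve
    n=np.cross(x,z) 
    ez=-np.cos(phi)*z+np.sin(phi)*y*PS
    g=s['eef_pos']-19*z; return g-gz*ez, ez, x
PS=1
_R=tool_pin(np.array([1.,0,0]),np.array([0,0,1.])); PS=np.sign(_R[:,1]@np.array([0,0,1.]))
E
python3 - <<'E'
from geo import *
o,ez,x=pinframe(); print(o,ez); tip=o-64*ez; print('tip',tip)
c=load('s8')[2]
for k in (45,5,0,-64): print(k,(proj(c,o+k*ez)-[90,200])*3.5)
print(PS)
E
```

```text
[ 517.91910014 -335.00972141  191.74375149] [ 0.00128139 -0.00114014  0.99999853]
tip [ 517.83709118 -334.93675245  127.74384563]
45 [238.83564089 182.16898891]
5 [259.67043661 246.66005409]
0 [262.17888738 254.42459682]
-64 [292.56440652 348.47853048]
-1.0
```

Run:
```python
from geo import *
print(ins_pose(84)[0]); delta(*ins_pose(84))
```

```text
[558.81320282  16.46612917 263.8951149 ]
slide [ 46.1 347.7  61. ] | 356 rot [-10.17 -28.76  32.12] | 44.3
```

Emit:
{"fn": "arm_command", "kwargs": {
  "rot": [
    [0, 0, 0],
    [0, 0, 3],
    [-1, -3, 3.5],
    [-1, -3, 3.5],
    [-1, -3, 3.5]
  ],
  "slide": [
    [0, 0, 35],
    [5, 10, 35],
    [5, 30, 10],
    [5, 35, 5],
    [5, 35, 0]
  ],
  "gripper": [10, 10, 10, 10, 10]
}}

```text
clock: 12.6
eef_pos: [532.3, -229.7, 288.7]
tool_rot: [-2.963, -0.022, 1.169]
force: [0.6, -0.5, -1.3]
width: 16.1
```

Run:
```python
from geo import *
print(telemetry.read_state()['qpos']); delta(*ins_pose(84))
```

```text
[ 0.90528578  0.73259626 -1.02428154  1.40799436  0.5157142   1.48976439
  1.04837175]
slide [ 26.5 246.2 -24.8] | 249 rot [ -5.78 -19.55  19.6 ] | 28.3
```

Emit:
{"fn": "arm_command", "kwargs": {
  "rot": [
    [-0.9, -3, 3],
    [-0.9, -3, 3],
    [-0.9, -3, 3],
    [-0.9, -3, 3]
  ],
  "slide": [
    [3, 32, 0],
    [4, 34, 0],
    [4, 34, 0],
    [4, 34, 0]
  ],
  "gripper": [10, 10, 10, 10]
}}

```text
clock: 12.93
eef_pos: [546.9, -88.1, 290.5]
tool_rot: [3.089, -0.021, 1.397]
force: [0.3, -1.0, -1.2]
width: 16.0
```

Run:
```python
from geo import *
print(telemetry.read_state()['qpos']); delta(*ins_pose(84))
```

```text
[ 0.82787334  0.57978364 -1.13553415  1.70780784  0.57213855  1.16529468
  0.9443444 ]
slide [ 11.9 104.6 -26.6] | 109 rot [-1.99 -6.79  6.9 ] | 9.9
```

Emit:
{"fn": "arm_command", "kwargs": {
  "rot": [
    [-0.6, -2.2, 2.2],
    [-0.6, -2.2, 2.2],
    [-0.6, -2.2, 2.2]
  ],
  "slide": [
    [3, 25, 0],
    [3, 25, -3],
    [3, 25, -5]
  ],
  "gripper": [10, 10, 10]
}}

```text
clock: 13.18
eef_pos: [553.7, -5.2, 284.3]
tool_rot: [2.963, -0.001, 1.527]
force: [0.3, 0.7, -1.1]
width: 16.0
```

Run:
```python
from geo import *
print(telemetry.read_state()['qpos']); delta(*ins_pose(84))
```

```text
[ 0.71671201  0.5137867  -1.15003679  1.8407187   0.64874478  0.99269417
  0.84533941]
slide [  5.1  21.6 -20.4] | 30 rot [-0.04  0.25 -0.48] | 0.5
```

Emit:
{"fn": "arm_command", "kwargs": {
  "rot": [
    [0, 0.1, -0.2],
    [0, 0.1, -0.2],
    [0, 0, 0],
    [0, 0, 0]
  ],
  "slide": [
    [2, 8, -5],
    [2, 8, -5],
    [1, 2, -5],
    [0, 0, 0]
  ],
  "gripper": [10, 10, 10, 10]
}}

```text
clock: 13.52
eef_pos: [553.6, 22.1, 269.5]
tool_rot: [2.966, 0.002, 1.537]
force: [-0.3, -0.7, -0.7]
width: 16.0
```

Run:
```python
from geo import *
s=telemetry.read_state();print(s['qpos'],s['force']); delta(*ins_pose(84)); o,ez,x=pinframe(); print('tip',L(o-64*ez),'ax',A.T@ez)
snap('wrist','w9'); snap('scene','s9'); snap('top','t9'); crop('w9',220,180,420,360,4,'w9c'); crop('s9',320,100,460,300,3,'s9c')
```

```text
[ 0.64066764  0.52695011 -1.12382998  1.85925085  0.6760034   0.97242693
  0.7779531 ] [-0.25501343 -0.65257833 -0.65368591]
slide [ 5.2 -5.6 -5.6] | 9 rot [ 0.11  0.07 -1.04] | 1.1
tip [ -2.17133607 -80.21220621  44.76384683] ax [-0.00131419 -0.00744866  0.99997105]
```

View pics/w9c.png

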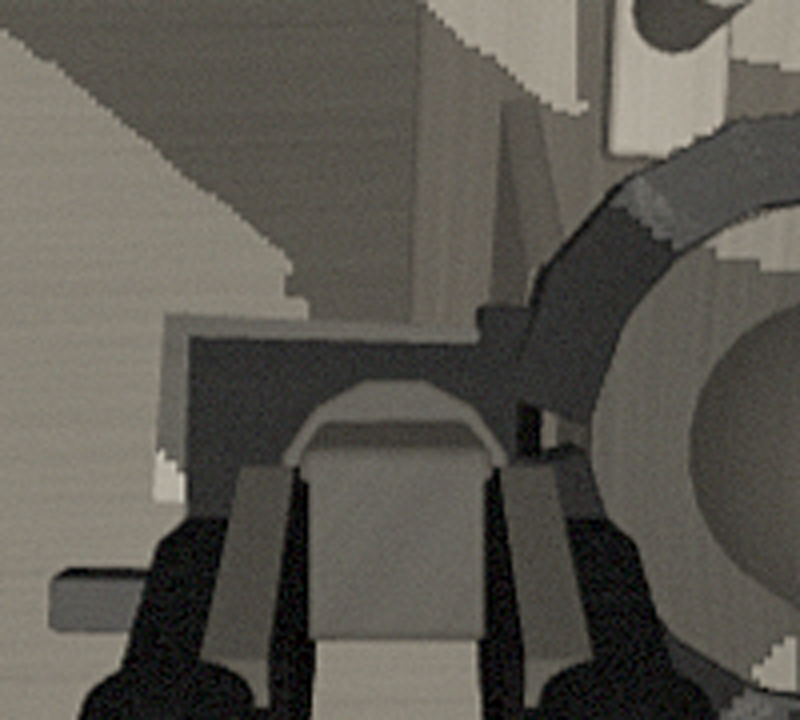

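View pics/s9c.png

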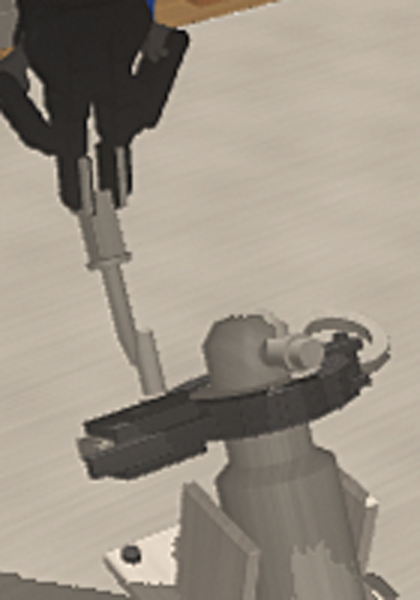

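Run:
```python
from geo import *
o,ez,x=pinframe(); n=np.cross(x,ez)
def ov(tag,u0,v0,u1,v1,S,out):
    im,d,c=load(tag); I=cv2.resize(im[v0:v1,u0:u1],None,fx=S,fy=S,interpolation=cv2.INTER_CUBIC)[:,:,::-1].copy()
    def m(w,col):
        u,v=proj(c,w); cv2.circle(I,(int((u+.5-u0)*S),int((v+.5-v0)*S)),2,col,-1)
    for t in np.linspace(0,6.28,24): m(o+14*(np.cos(t)*x+np.sin(t)*n)+5*ez,(0,0,255))
    for a,b in [(-9,-9),(-9,9),(9,9),(9,-9)]: m(o+a*x+b*n+45*ez,(0,255,0))
    for k in range(0,65,8): m(o-k*ez,(255,0,0))
    h=HOLE[1]
    for a,b in [(-18,h+27),(-18,h-31),(18,h-31)]: m(W((a,b,17)),(255,0,255))
    cv2.imwrite(f'pics/{out}.png',I)
ov('w9',220,180,420,360,4,'o9a'); ov('s9',330,130,450,300,4,'o9b')
```

```text
(no output)
```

View pics/o9a.png

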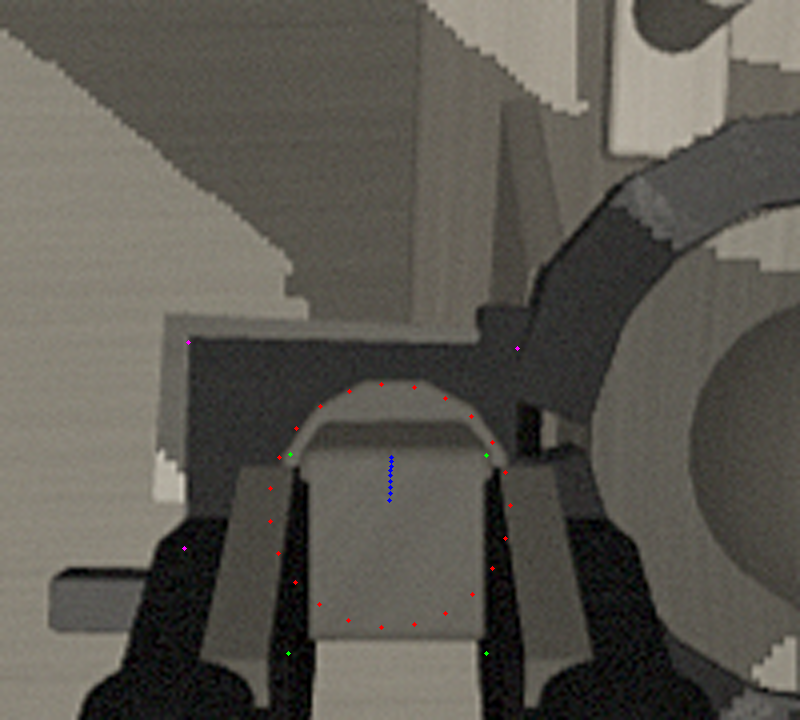

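View pics/o9b.png

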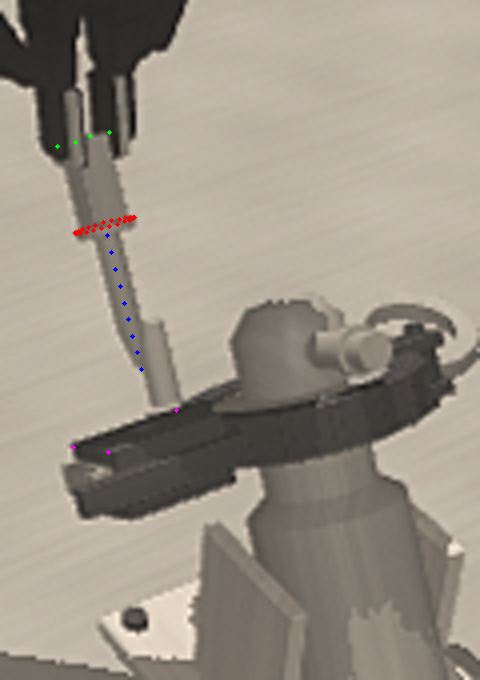

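Run:
```python
from geo import *
o,ez,x=pinframe(); n=np.cross(x,ez)
im,d,c=load('w9'); P=cloud(c,d)
B=np.stack([x,n,ez],1)
for u,v in [(319,300),(319,325),(310,310),(330,310),(319,338),(319,283),(305,282),(332,282)]: print(u,v,d[v,u],np.round(B.T@(P[v,u]-o),1))
im,d,c=load('w7'); P=cloud(c,d); print(P[288,346],P[270,345])
```

```text
319 300 149.28374 [ 0.9 -6.5 44.1]
319 325 148.18181 [ 0.9  2.6 44.8]
310 310 148.70177 [-2.4 -2.8 44.5]
330 310 148.90552 [ 4.9 -2.8 44.3]
319 338 147.99118 [ 0.9  7.3 44.7]
319 283 188.25536 [  0.9 -10.6   5.3]
305 282 188.75371 [ -5.6 -11.    4.8]
332 282 188.55148 [  7.  -11.1   5. ]
[ 519.22945775 -336.406149    120.45218402] [ 512.6416297  -329.52304365   79.77217706]
```

```bash
cat >> geo.py <<'E'
HOLE=np.array([0.1,-86.6,17.2])
def tipgo(x,y,z):
    o,ez,ex=pinframe(); t=L(o-64*ez); s=telemetry.read_state()
    print('tip',np.round(t,2),'ax',np.round(A.T@ez,4),'F',np.round(A.T@s['force'],1),'w',s['width'],'q3',round(s['qpos'][2],3))
    Rt=tool_pin(A[:,1],A[:,2]); p=W((x,y,z+64+29))+19*Rt[:,2]; return delta(p,Rt)
E
python3 - <<'E'
from geo import *
tipgo(.1,-86.6,24)
E
```

```text
tip [ -0.82 -81.3   44.99] ax [-0.0028 -0.0068  1.    ] F [-1.  -0.4 -0. ] w 16.157924668826016 q3 -1.124
slide [ 11.2  -5.3 -17.6] | 22 rot [ 0.09  0.16 -0.91] | 0.9
```

Emit:
{"fn": "arm_command", "kwargs": {
  "rot": [
    [0, 0.1, -0.5],
    [0.1, 0.1, -0.4],
    [0, 0, 0],
    [0, 0, 0]
  ],
  "slide": [
    [3, -3, -4],
    [4, -2.3, -6],
    [4, 0, -6],
    [0, 0, 0]
  ],
  "gripper": [10, 10, 10, 10]
}}

```text
clock: 14.0
eef_pos: [567.5, 11.1, 252.9]
tool_rot: [2.968, 0.001, 1.51]
force: [0.5, -0.3, -1.7]
width: 15.7
```

Run:
```python
from geo import *
tipgo(.1,-86.6,24)
```

```text
tip [  1.93 -91.48  23.2 ] ax [5.0e-04 4.6e-03 1.0e+00] F [-0.4 -0.3 -1.8] w 15.6517944195387 q3 -1.087
slide [-1.8  4.6 -0.2] | 5 rot [ 0.03 -0.03  0.47] | 0.5
```

Emit:
{"fn": "arm_command", "kwargs": {
  "rot": [
    [0, 0, 0.4],
    [0, 0, 0],
    [0, 0, 0]
  ],
  "slide": [
    [-1.5, 4, 0],
    [0, 0, 0],
    [0, 0, 0]
  ],
  "gripper": [10, 10, 10]
}}

```text
clock: 14.25
eef_pos: [565.9, 14.7, 251.7]
tool_rot: [2.97, -0.0, 1.516]
force: [0.1, -0.4, -1.0]
width: 16.0
```

Run:
```python
from geo import *
tipgo(.1,-86.6,24); snap('scene','s10');snap('wrist','w10')
o,ez,x=pinframe()
for tag,(u0,v0,u1,v1,S) in {'s10':(330,130,450,300,4)}.items():
    im,d,c=load(tag); I=cv2.resize(im[v0:v1,u0:u1],None,fx=S,fy=S,interpolation=cv2.INTER_CUBIC)[:,:,::-1].copy(); cv2.imwrite('pics/s10c.png',I)
    print((proj(c,o-64*ez)-[u0,v0])*S,(proj(c,W(HOLE))-[u0,v0])*S)
```

```text
tip [ -0.39 -87.64  23.01] ax [2.6e-03 9.0e-04 1.0e+00] F [-0.4 -0.4 -1. ] w 16.007439597743197 q3 -1.089
slide [-0.2  1.   1. ] | 1 rot [-0.01 -0.15  0.12] | 0.2
[139.87698606 415.80278133] [144.70007432 427.64663664]
```

View pics/s10c.png

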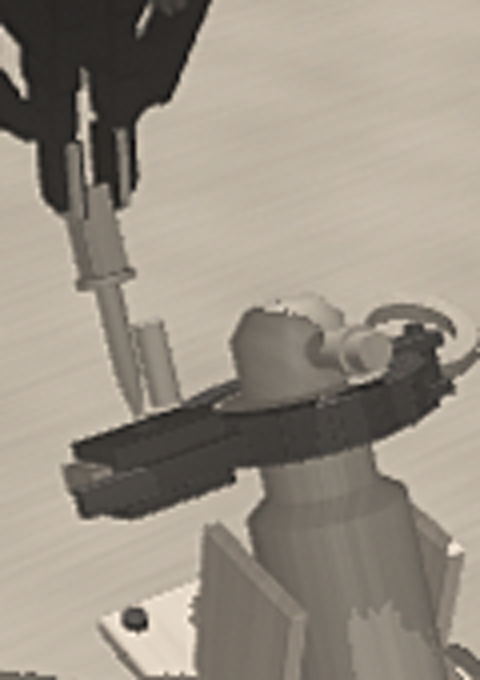

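Emit:
{"fn": "arm_command", "kwargs": {
  "rot": [
    [0, -0.1, 0.1],
    [0, 0, 0],
    [0, 0, 0],
    [0, 0, 0]
  ],
  "slide": [
    [2.5, 0.9, -3.8],
    [2.5, -0.1, -4.3],
    [2.5, -0.1, -4.3],
    [0, 0, 0]
  ],
  "gripper": [10, 10, 10, 10]
}}

```text
clock: 14.68
eef_pos: [574.4, 15.9, 239.0]
tool_rot: [2.966, 0.0, 1.519]
force: [-0.6, 0.2, -1.6]
width: 15.9
```

Run:
```python
from geo import *
tipgo(.1,-86.6,0)
```

```text
tip [  0.85 -85.93   7.88] ax [-1.3e-03 -2.0e-04  1.0e+00] F [-1.3  0.2 -1.1] w 15.865304230970398 q3 -1.067
slide [ 3.3 -0.8 -7.1] | 8 rot [ 0.01  0.07 -0.02] | 0.1
```

Emit:
{"fn": "arm_command", "kwargs": {
  "rot": [
    [0, 0, 0],
    [0, 0, 0],
    [0, 0, 0]
  ],
  "slide": [
    [1.5, -0.5, -4],
    [2, -0.3, -3.5],
    [0, 0, 0]
  ],
  "gripper": [10, 10, 10]
}}

```text
clock: 14.93
eef_pos: [577.2, 15.7, 230.9]
tool_rot: [2.968, 0.0, 1.519]
force: [-1.1, 0.3, -2.4]
width: 15.8
```

Run:
```python
from geo import *
tipgo(.1,-86.6,-10)
```

```text
tip [ -0.92 -85.94  -0.55] ax [ 7.e-04 -2.e-04  1.e+00] F [-2.2  0.2 -1.5] w 15.782629790886737 q3 -1.055
slide [ 5.5 -0.9 -7.7] | 10 rot [ 0.01 -0.04 -0.05] | 0.1
```

Emit:
{"fn": "arm_command", "kwargs": {
  "rot": [
    [0, 0, 0],
    [0, 0, 0],
    [0, 0, 0]
  ],
  "slide": [
    [3, -0.5, -3.8],
    [2.7, -0.3, -3.8],
    [0, 0, 0]
  ],
  "gripper": [10, 10, 10]
}}

```text
clock: 15.18
eef_pos: [582.1, 15.4, 222.0]
tool_rot: [2.97, -0.0, 1.52]
force: [-0.5, 0.7, -2.1]
width: 15.9
```

Run:
```python
from geo import *
tipgo(.1,-86.4,-20)
```

```text
tip [ -1.34 -85.96 -10.79] ax [ 3.4e-03 -8.0e-04  1.0e+00] F [-1.5  0.7 -1.5] w 15.87851949717558 q3 -1.042
slide [ 5.6 -0.7 -7.4] | 9 rot [-0.02 -0.19 -0.08] | 0.2
```

Emit:
{"fn": "arm_command", "kwargs": {
  "rot": [
    [0, -0.1, 0],
    [0, 0, 0],
    [0, 0, 0]
  ],
  "slide": [
    [3.6, -0.5, -3.5],
    [2.7, -0.2, -4],
    [0, 0, 0]
  ],
  "gripper": [10, 10, 10]
}}

```text
clock: 15.43
eef_pos: [587.6, 15.0, 212.9]
tool_rot: [2.972, -0.0, 1.52]
force: [-1.3, 0.6, -2.0]
width: 15.9
```

Run:
```python
from geo import *
tipgo(.1,-86.4,-30)
```

```text
tip [ -1.21 -86.04 -21.37] ax [ 0.0046 -0.0011  1.    ] F [-2.1  0.5 -1.1] w 15.920997012860354 q3 -1.028
slide [ 5.1 -0.5 -7. ] | 9 rot [-0.03 -0.27 -0.1 ] | 0.3
```

Emit:
{"fn": "arm_command", "kwargs": {
  "rot": [
    [0, -0.2, 0],
    [0, 0, 0],
    [0, 0, 0],
    [0, 0, 0]
  ],
  "slide": [
    [3.4, -0.3, -3.8],
    [2.7, -0.1, -4],
    [2.7, -0.1, -4],
    [0, 0, 0]
  ],
  "gripper": [10, 10, 10, 10]
}}

```text
clock: 15.77
eef_pos: [595.8, 14.4, 198.9]
tool_rot: [2.971, 0.0, 1.52]
force: [-2.0, 0.6, -2.3]
width: 16.1
```

Run:
```python
from geo import *
tipgo(.1,-86.4,-47)
```

```text
tip [ -1.05 -86.23 -37.6 ] ax [ 4.e-03 -9.e-04  1.e+00] F [-3.   0.5 -1. ] w 16.077823712203593 q3 -1.006
slide [ 5.4 -0.4 -7.7] | 9 rot [-0.01 -0.23 -0.1 ] | 0.2
```

Emit:
{"fn": "arm_command", "kwargs": {
  "rot": [
    [0, -0.1, 0],
    [0, 0, 0],
    [0, 0, 0]
  ],
  "slide": [
    [2.5, -0.1, -3.5],
    [2.2, -0.1, -3.5],
    [0, 0, 0]
  ],
  "gripper": [10, 10, 10]
}}

```text
clock: 16.02
eef_pos: [599.9, 14.3, 191.2]
tool_rot: [2.971, 0.001, 1.52]
force: [-6.0, 0.2, 4.3]
width: 15.8
```

Run:
```python
from geo import *
tipgo(.1,-86.4,-47)
```

```text
tip [ -1.28 -86.18 -46.38] ax [ 4.e-03 -2.e-04  1.e+00] F [-3.1 -0.1  6.7] w 15.8330664848846 q3 -0.994
slide [ 1.3 -0.3 -0. ] | 1 rot [ 0.04 -0.23 -0.11] | 0.3
```

Emit:
{"fn": "arm_command", "kwargs": {
  "rot": [
    [0, 0, 0],
    [0, 0, 0]
  ],
  "slide": [
    [0.9, 0, -1.3],
    [0.5, 0, -0.8]
  ],
  "gripper": [10, 10]
}}

```text
clock: 16.18
eef_pos: [599.8, 14.3, 191.0]
tool_rot: [2.973, 0.004, 1.52]
force: [-8.4, -0.8, 8.9]
width: 15.7
```

Run:
```python
from geo import *
tipgo(.1,-86.4,-47)
snap('scene','s11');crop('s11',330,130,450,300,4,'s11c'); snap('wrist','w11');crop('w11',220,180,420,360,4,'w11c')
```

```text
tip [ -1.61 -86.41 -46.49] ax [0.0057 0.0031 1.    ] F [-2.8 -1.2 11.8] w 15.688736224174 q3 -0.993
slide [ 1.4 -0.3  0.2] | 1 rot [ 0.23 -0.34 -0.09] | 0.4
```

View pics/s11c.png

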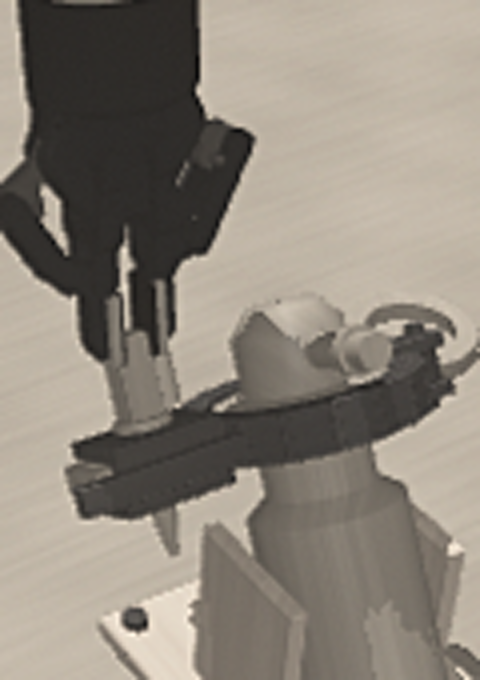

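View pics/w11c.png

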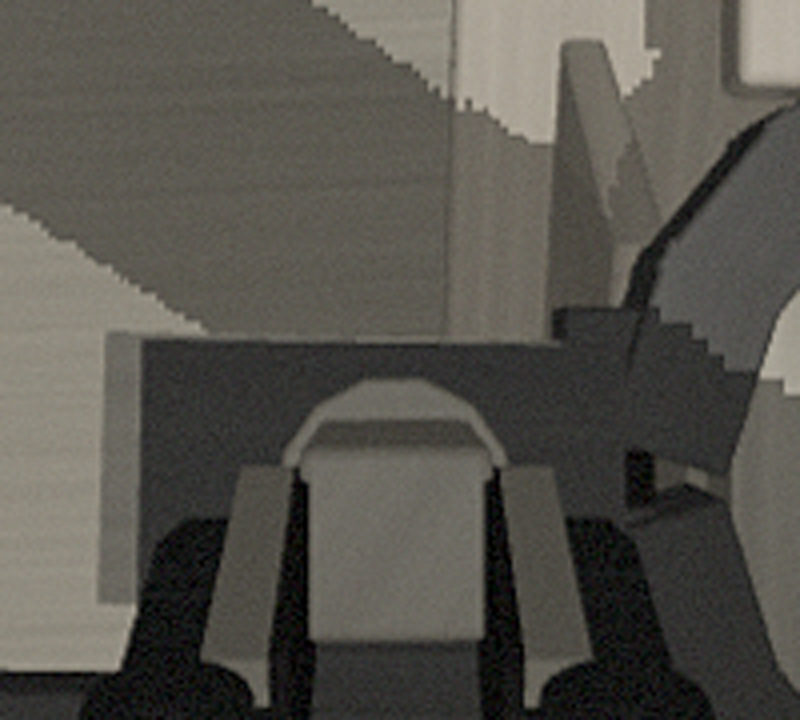

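Emit:
{"fn": "arm_command", "kwargs": {
  "rot": [
    [0, 0, 0],
    [0, 0, 0],
    [0, 0, 0],
    [0, 0, 0]
  ],
  "slide": [
    [0, 0, 0],
    [0, 0, 0],
    [0, 0, 0],
    [0, 0, 0]
  ],
  "gripper": [38, 38, 38, 38]
}}

```text
clock: 16.62
eef_pos: [605.7, 14.0, 193.7]
tool_rot: [2.961, 0.003, 1.52]
force: [0.6, -0.2, 0.2]
width: 37.7
```

Emit:
{"fn": "arm_command", "kwargs": {
  "rot": [
    [0, 0, 0],
    [0, 0, 0],
    [0, 0, 0],
    [0, 0, 0],
    [0, 0, 0]
  ],
  "slide": [
    [-2, 0, 6],
    [-5, 0, 15],
    [-6, 0, 20],
    [-8, 0, 25],
    [-10, 0, 25]
  ],
  "gripper": [38, 38, 38, 38, 38]
}}

```text
clock: 17.03
eef_pos: [573.6, 12.6, 283.4]
tool_rot: [2.967, 0.002, 1.519]
force: [0.0, -0.7, 0.6]
width: 38.3
```

Emit:
{"fn": "arm_command", "kwargs": {
  "rot": [
    [0, 0, 0],
    [0, 0, 0],
    [0, 0, 0]
  ],
  "slide": [
    [-12, -5, 15],
    [-12, -5, 10],
    [0, 0, 0]
  ],
  "gripper": [38, 38, 38]
}}

```text
clock: 17.28
eef_pos: [550.8, 4.8, 316.0]
tool_rot: [2.957, 0.001, 1.521]
force: [0.4, -0.5, 0.3]
width: 38.0
```

Run:
```python
from geo import *
s=telemetry.read_state(); print(s['force'],s['eef_pos'],s['qpos'])
snap('scene','s12');crop('s12',330,150,470,320,4,'s12c'); snap('wrist','w12'); snap('top','t12')
```

```text
[ 0.36440842 -0.5494853   0.31311183] [550.78970462   4.76933174 315.96360695] [ 0.7185848   0.46772977 -1.16535918  1.80123972  0.59198328  1.04011016
  0.87399993]
```

View pics/s12c.png

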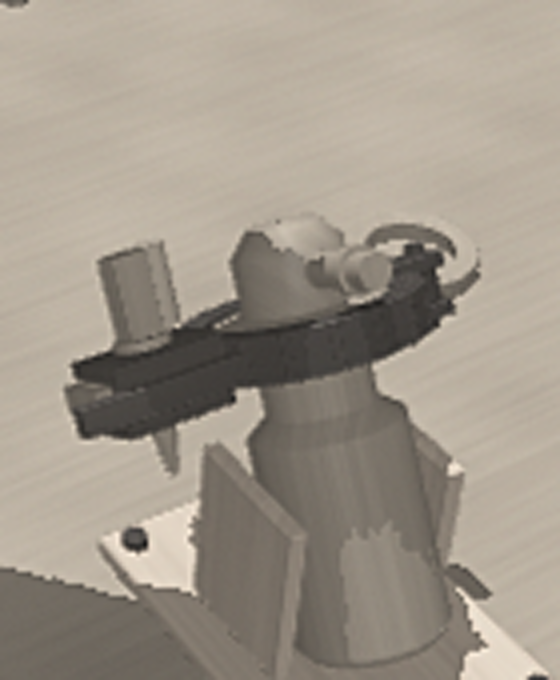

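View pics/w12.png

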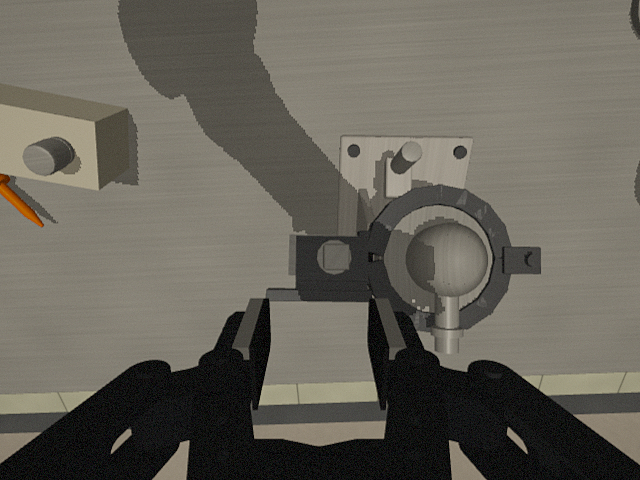

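View pics/t12.png

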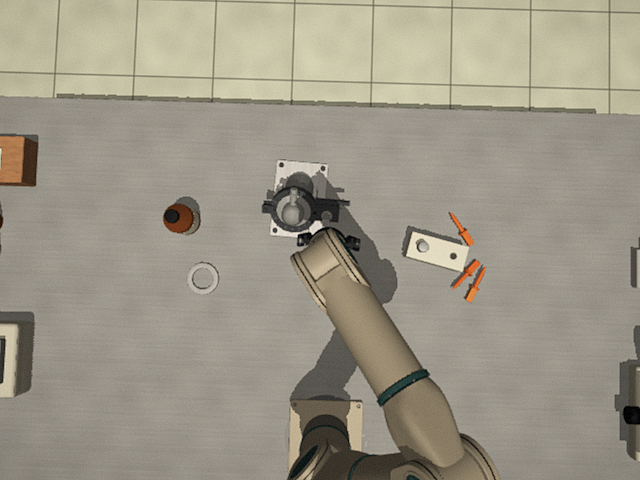

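Run:
```python
from geo import *
crop('w12',280,130,480,330,4,'w12c')
im,d,c=load('w12'); P=(cloud(c,d)-C)@A
for u,v in [(336,250),(336,262),(330,256),(343,256),(336,241),(322,250),(305,250),(360,250),(345,285),(412,150)]: print(u,v,np.round(P[v,u],1))
```

```text
336 250 [ -6.4 -86.5  63.4]
336 262 [  1.8 -86.5  63. ]
330 256 [ -2.3 -90.6  61.7]
343 256 [ -2.3 -81.7  62.6]
336 241 [-14.2 -84.8  22.7]
322 250 [ -7.  -95.9  23.4]
305 250 [  -7.1 -109.5   19.1]
360 250 [ -7.2 -65.4  18.6]
345 285 [ 20.9 -77.3  17.4]
412 150 [-79.2 -31.2  52.8]
```

View pics/w12c.png

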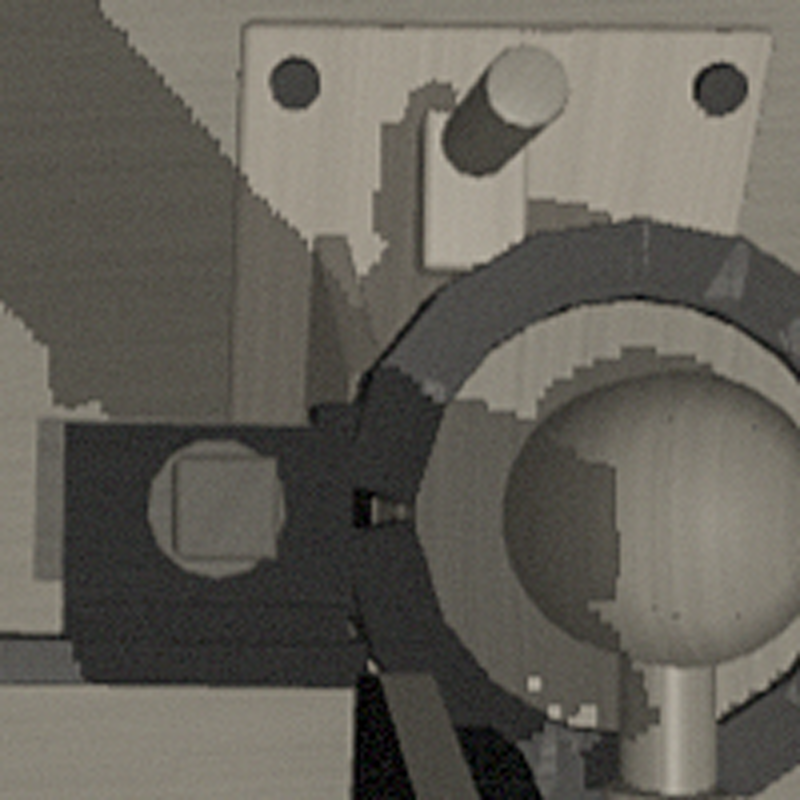

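Run:
```python
from geo import *
im,d,c=load('w12')
a=rayplane(c,280+225.5/4,130+508/4,62.2); b=rayplane(c,280+217/4,130+509/4,22.2); print(a,b,(a-b)[:2]/40)
p=rayplane(c,280+528/4,130+85/4,52.5); v=p-[0,72,52.5]; print(p,'theta',np.arctan2(-105,-77)-np.arctan2(v[1],v[0]))
for t in ('top0','t12'):
    im,_,c=load(t); print(t, c['xyz'][:1])
im0,_,_=load('top0'); im1,_,_=load('t12')
for n,(u0,v0,u1,v1) in dict(amber=(155,195,210,245),ring=(180,255,225,300),spare=(410,232,435,262)).items():
    print(n,np.abs(im0[v0:v1,u0:u1].astype(int)-im1[v0:v1,u0:u1]).mean())
```

```text
[ -1.60618921 -86.22524009  62.2       ] [ -1.34326403 -86.14715322  22.2       ] [-0.00657313 -0.00195217]
[-78.34785495 -31.08607471  52.5       ] theta 0.017136606509678742
top0 [474.63923908]
t12 [474.63923908]
amber 3.3550303030303033
ring 3.023539094650206
spare 2.6275555555555554
```

Run:
```python
from h import *
print(ctrl.finish_job()); s=telemetry.read_state(); print(s['clock'],s['force'])
```

```text
the job is handed in; nothing more can be done
None
the job is handed in; nothing more can be done
```

I swung the clamp ring shut by its post. I then took the square-headed pin from the white stand and pushed it through both ears and the eye until its shoulder was down on the upper ear. The gripper was opened and backed clear, and I handed the job in at about 17.5 s. `finish_job` gave no verdict.

**Last checks, all estimates from the wrist camera:**

| Check | Measured | Limit |
|---|---|---|
| Jaw angle | about 0.017 rad | 0.03 rad |
| Pin in x | about -1.4 mm | ±4 mm |
| Pin in y | about +9 mm from the fork's middle | ±18 mm |
| Shoulder height on the ear | within about 1 mm | 4 mm |
| Pin tilt | under 0.01 rad | 0.08 rad |
| Tool force after release | under 1 N | – |

The bottle, the seal ring and the round-headed pin showed no change from the first top picture.

**Things that did not go as expected:**
- **Closing the ring:** the arm came close to its wrist joint limit (q6 about 0.25, limit 0.23) and stopped with the angle estimate at 0.017 to 0.019 rad. I judged the ring shut from the resisting force.
- **Holding the pin:** because of that joint limit I gripped the pin 20 degrees tilted in the fingers, so the tool needed less lean at the fork.
- **Orange look-alikes:** the three orange pins were lying on the bench by the time of my first wrist picture, about one second in. The arm had not touched them, and I left them alone.
- **Finger opening:** while gripping the post it read about 11 mm, though the post is 16 mm across. The post still followed the tool all the way.

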